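Lock up the brass fittings bin

TASK

First push the red bin of brass fittings fully home into its grey bay. Then take the key with the red bow from the wooden key rest, put it fully into the lock beside the bin, turn it anticlockwise to its stop so that the bolt shoots out across the bin, turn it back home, draw it straight out and stand it fully home in the rest again, in the slot it came from. Leave the blue key and everything else where it is.

Things in the scene. Friction and masses are not known exactly. Their poses are not given: they have to be found in the camera images.
- bay: Fixed grey sheet-metal bay on the table, 260 mm (x) by 155 mm (y), its hood 78 mm high with a clear plastic top. Origin on the table, under the middle of the bay; its x axis points away from the robot, into the bay (the direction in which the bin is pushed home), y to the left, z up. The hood covers x from -65 to 105 mm; the bin comes out of its open front. The round steel lock barrel (radius 30 mm, top 55 mm above the table) stands at x -126 mm, y -120 mm.
- bin (a joint): Slide of the red bin (124 mm wide, 190 mm long, 64 mm high, front panel 40 mm high): 0 = fully home, grows in m as it comes out towards the robot (bay -x), at most 0.075. It stands 35 to 60 mm out at the start, slides stiffly (about 2.5 N of friction) and stays where it is left. A hard stop ends it at 0.
- bin_front (a point): Middle of the outer face of the bin's front panel, 31 mm above the table (the panel reaches from 7 to 47 mm); it moves with the bin and has the bay's axes. Push here along the bay's +x.
- plug (a joint): Turn of the brass lock plug about the vertical: 0 = home, grows anticlockwise seen from above, hard stop at 1.3 rad. It has only friction (about 0.04 N m), no spring, and stays where it is left. A cam under it pushes the bolt out as it turns on from home and does not pull it back. The bolt cannot come out, and the plug cannot reach its stop, unless the bin is home.
- keyhole (a point): Centre of the keyway's mouth in the plug's flat top face, 55 mm above the table, on the turning axis; z up, x along the keyway (its long way), turning with the plug; at home its x is the bay's x. The keyway is 15.6 by 6.6 mm with a 2 mm chamfered mouth and 24 mm deep. The key works either way round (half a turn apart) and has about 0.12 rad of play either way in it.
- bolt (a joint): Slide of the steel bolt (12 by 12 mm bar) out of the lock, along the bay's +y: 0 = drawn in, about 0.022 m when the key has been turned to its stop. Stays where it is left.
- bolt_tip (a point): Centre of the bolt's free end, 20 mm above the table; it passes just in front of the bin's front panel, over its right-hand (-y) edge.
- rest: Fixed wooden key rest, a block 160 by 50 by 36 mm high, with two slots in its top, 80 mm apart along its x. Origin in the middle of its underside.
- slot_a (a point): Mouth of the slot at the rest's -x end, in its top face (36 mm above the table), axes as the rest; 18 by 9 mm (long way along x), 30 mm deep.
- slot_b (a point): Mouth of the slot at the rest's +x end, the same.
- red_key: The key to use, standing in one of the slots, blade down, plastic bow up. Origin at the middle of the underside of its collar, which lies on the rest, or on the plug when fully in; z up, x along its width, y through its thickness. Steel blade 14 (x) by 5 (y) mm, 22 mm down from the origin; collar 34 by 16 mm, 6 mm high; red bow 34 (x) by 10 (y) mm, from 6 to 44 mm above the origin, flat faces at +y and -y to be gripped. 45 g. The same turned half round.
- blue_key: Another key of the same form with a blue bow, in the other slot. To be left alone.
- coupling: Loose brass pipe coupling, 32 mm across, 40 mm high, standing. Bystander.
- small_bin: Loose small red bin of fittings, 150 by 100 by 70 mm. Bystander.
- tape_roll: Loose roll of brown tape, 90 mm across, 48 mm high. Bystander.
Things that resemble listed ones, but are neither listed nor needed, are in the scene too. There is more than one size of the red_key; the job needs the smallest.

How it is judged:
By the outcome, as a careful person would: the job done as asked, in the order asked, and still so for the second after the job is handed in, with the robot touching nothing.
It also fails if it takes over 70 s, if anything falls off the work surface, if the arm or the gripper's body presses on something with over 40 N, if the wrist force passes 120 N, or if a joint passes its speed limit or range.

ROBOT

A 6-joint arm with a two-finger parallel gripper is mounted at the origin on the work surface. World frame = base frame: x ahead of the robot, y to its left, z up, the work surface at z = 0. Lengths are in m, angles in rad, forces in N, time in s.
With the tool pointing down it reaches from about 0.25 to 0.725 m from the base axis. Payload 4 kg.
Tool frame: the origin (TCP) lies on the centre line of the jaws, within the pads' length; the fingertips stand 11 mm ahead of it and the grasp point (between the pads) lies 8 mm behind it; z points along the fingers, x is the direction in which the jaws open and shut, and the axes are right-handed (so a half turn about z gives the same grasp; the last joint's range is limited). The gripper opens to 85 mm and grips with 20 to 120 N. Pads are 22 mm wide; open, the fingers measure 114 mm over their backs; the gripper's body (76 mm by 85 mm) begins 54 mm behind the grasp point. The pads swing forward as they close: fully open they stand 13 mm farther back than shut.
Start: joints at [1.254, 0.241, 0.005, 1.335, 0, 1.571], TCP at [0.156, 0.475, 0.242] pointing down, gripper open.
Joint ranges: [-2.72, 2.72], [-1.05, 1.87], [-1.09, 1.28], [-1.99, 2.15], [-1.42, 1.44], [-3.14, 3.14]. Speed limits (rad/s): [2.79, 2.79, 3.14, 3.14, 3.14, 3.14].

INTERFACE

Orientations are given as a unit quaternion [x, y, z, w].
In Python, from workcell import bot, viewer, order gives the robot as it stands. The module is installed in compiled form; this text tells all that it offers.
- The arm moves only by the tool send_rows, never from a script. Its argument "increments" is a list that holds one entry, the list of rows, each a list of 4 numbers: the shift along the tool's x, y, z in m, then the turn about the tool's z in degrees. A call has exactly 8 rows; each row shifts and turns the pose as measured when the row begins, along the tool's axes as they then stand; what a row does not reach is not made up. A row lasts 1/10 s, in which the tool goes at most 50 mm and 8.59 degrees, less where a joint would pass 70% of its speed; a pose out of reach is approached as far as the arm can. A call is refused whole if a number of a shift passes 0.05 or a number of a turn 8.59, either way. A call with a gripper value outside its range is refused whole. "hand" is the closure, from -1 (fully open) to 1 (shut), so that 0 is half open, set as the call begins (left out, the last holds). The fingers move at their own pace and stop on an object; the grip force is fixed at half the most. Time passes only in rows, so rows that do not move let the fingers close, or fill a call up. It gives the time, the measured TCP pose, the force and the opening at its end, in the units of the state.
- bot.get_obs(): the state, without advancing time (a new reading comes with each control period).
- viewer.camera(name): name is "scene" or "top" or "wrist"; returns a dict with "image" (480x640x3 uint8, red, green, blue), "range_z" (480x640 float32, m along the optical axis (not along the pixel's ray), 0 where there is no reading), "camera_matrix" (3x3 intrinsics, pixels), "eye" and "rotation" of the camera in the world. Camera axes: x right, y down, z forward; pixel columns grow to the right and rows downward; lengths in m; the calibration is good to about 2 mm. A picture is of the moment at which its call begins.
- order.job_done(): hands the job in, once; it reports no verdict.
The state is a dict: "clock": time; "joint_pos": joint angles; "joint_vel": joint speeds; "tau": joint torques, N m; "eef_pos": TCP position; "tool_rot": TCP orientation; "ft_force": force on the tool from outside, world axes, zero at the start; "ft_torque": the same for the moment, N m; "grip_width": finger opening in m.
Only numpy, scipy, OpenCV 4.12 (cv2) and the standard library are available. Lean on these libraries where they do the work, as an engineer would, in place of code of your own. Each camera call takes 0.05 s, during which the arm holds its last target.

## Working session

There is one attempt and no reset: what is moved stays moved. The work goes in short steps, Python scripts to look and compute and a tool call to move; the robot and the scene stay as the last step left them, time stands still between calls to the robot, and variables do not carry over. Pictures are saved under pics/ and viewed, and the job is handed in when it is done.

Besides the shell and the picture viewer there is one more tool, called after "Request:" as name(argument=value, ...) on one line, values as JSON. send_rows: Moves the arm, as the interface text tells. Its arguments: {"type":"object","properties":{"increments":{"type":"array","items":{"type":"array","items":{"type":"array","items":{"type":"number"}}}},"hand":{"type":"number"}},"required":["increments"]}

```bash
mkdir -p pics
python3 - <<'E'
from workcell import bot, viewer
import cv2,numpy as np,pickle
for n in ["scene","top","wrist"]:
    c=viewer.camera(n); cv2.imwrite(f"pics/{n}0.png",c["image"][:,:,::-1]); pickle.dump(c,open(f"{n}0.pkl","wb"))
    print(n,c["camera_matrix"].round(1).tolist(),c["eye"].round(3),c["rotation"].round(3).tolist())
print(bot.get_obs())
E
```

```text
scene [[468.5, 0.0, 327.3], [0.0, 468.5, 235.1], [0.0, 0.0, 1.0]] [ 1.003 -0.529  0.84 ] [0.874, 0.326, -0.117, -0.342]
top [[442.8, 0.0, 319.4], [0.0, 442.8, 239.1], [0.0, 0.0, 1.0]] [0.37  0.006 0.997] [-0.7, 0.708, -0.071, 0.062]
wrist [[428.1, 0.0, 318.0], [0.0, 428.1, 236.7], [0.0, 0.0, 1.0]] [0.081 0.5   0.373] [0.8, 0.579, 0.091, 0.127]
{'clock': 0.15, 'joint_pos': array([1.25397905e+00, 2.41230949e-01, 3.98525090e-03, 1.33519121e+00,
       2.98369013e-05, 1.57078226e+00]), 'joint_vel': array([-0.0005671 , -0.00378346,  0.00387916, -0.00049357, -0.0001408 ,
       -0.00031663]), 'tau': array([ 1.13204117e-04, -3.72633898e+01,  2.52638751e+01,  1.23237682e-02,
       -1.01624846e-05,  3.51572019e-06]), 'eef_pos': array([0.15561369, 0.47466132, 0.24160344]), 'tool_rot': array([ 8.09793058e-01,  5.86715034e-01, -6.73026227e-04,  4.69187317e-04]), 'ft_force': array([-0.54580604,  0.21490875,  0.11019369]), 'ft_torque': array([-0.01593683,  0.03648333, -0.0238445 ]), 'grip_width': 0.08518446173519882}
```

View pics/scene0.png

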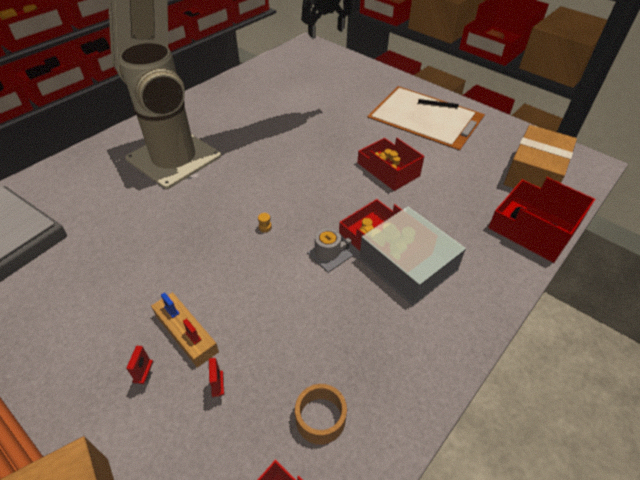

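View pics/top0.png

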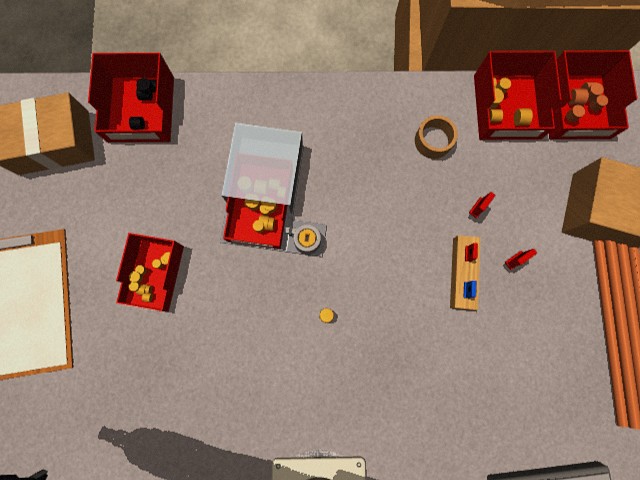

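View pics/wrist0.png

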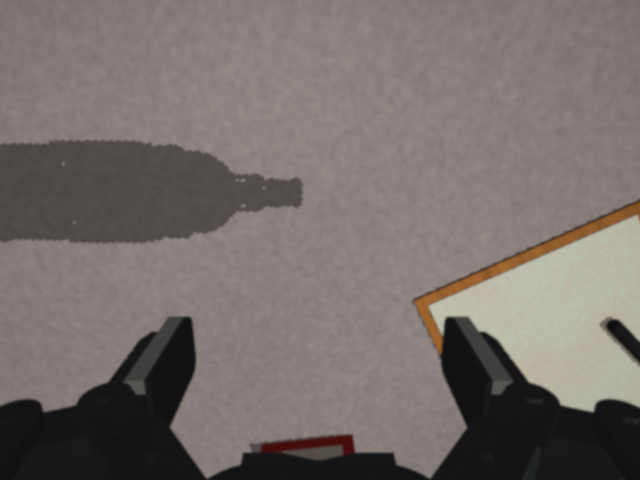

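Candidates for the red key, by their pixels in the top view: the red bow in the rest (471,253), and two loose red keys at (482,205) and (520,260). Only the one in the rest stands in a slot, and it looks the smallest. I'll check that in an enlarged crop and measure.

```bash
cat > h.py <<'E'
import numpy as np,cv2,pickle
from scipy.spatial.transform import Rotation as R
def ray(c,u,v):
    K=c["camera_matrix"]; d=np.array([(u-K[0,2])/K[0,0],(v-K[1,2])/K[1,1],1.0])
    return np.array(c["eye"]),R.from_quat(c["rotation"]).apply(d)
def onz(c,u,v,z):
    e,d=ray(c,u,v); return e+d*(z-e[2])/d[2]
def proj(c,P):
    q=R.from_quat(c["rotation"]).inv().apply(np.asarray(P)-c["eye"]); K=c["camera_matrix"]
    return K[0,0]*q[0]/q[2]+K[0,2],K[1,1]*q[1]/q[2]+K[1,2]
def tri(c1,p1,c2,p2):
    e1,d1=ray(c1,*p1);e2,d2=ray(c2,*p2)
    A=np.stack([d1,-d2],1); s=np.linalg.lstsq(A,e2-e1,rcond=None)[0]
    a=e1+d1*s[0];b=e2+d2*s[1]; return (a+b)/2,np.linalg.norm(a-b)
def load(n): return pickle.load(open(n+".pkl","rb"))
def snap(n,tag):
    from workcell import viewer
    c=viewer.camera(n); pickle.dump(c,open(tag+".pkl","wb")); cv2.imwrite(f"pics/{tag}.png",c["image"][:,:,::-1]); return c
def crop(c,x0,y0,x1,y1,s,fn):
    cv2.imwrite("pics/"+fn,cv2.resize(np.ascontiguousarray(c["image"][y0:y1,x0:x1,::-1]),None,fx=s,fy=s,interpolation=cv2.INTER_CUBIC))
E
python3 - <<'E'
from h import *
t=load("top0");s=load("scene0")
crop(t,440,180,550,320,4,"c1.png"); crop(t,210,110,340,260,4,"c2.png"); crop(s,110,280,250,410,5,"c3.png")
E
```

```text
(no output)
```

View pics/c1.png

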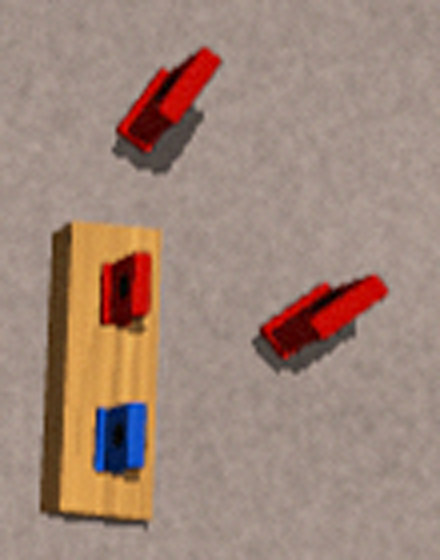

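View pics/c2.png

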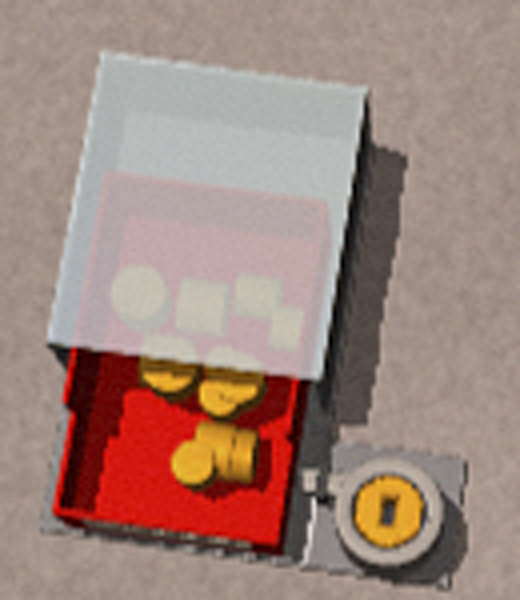

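View pics/c3.png

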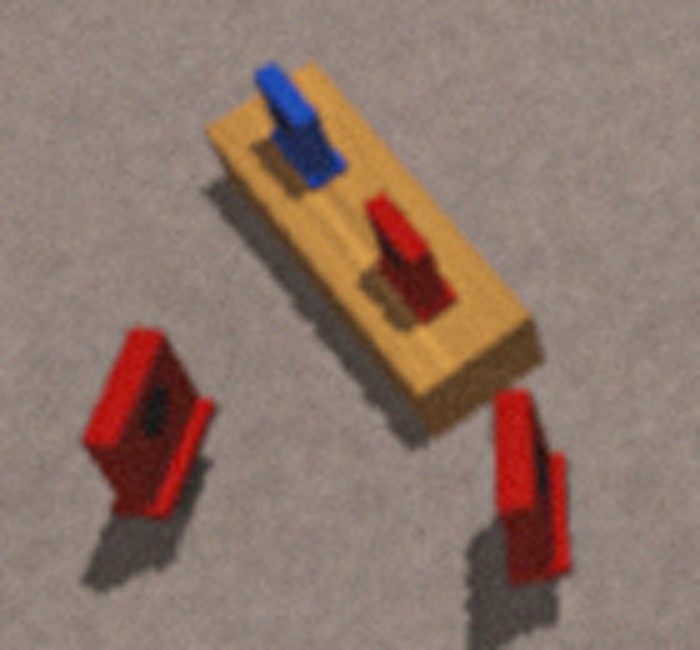

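The crops show the red key in the rest at (127,290)/4 of crop c1, clearly smaller than the two loose red keys, and with the blue key beside it. It is the one meant. The bin stands about 50 mm out, and the lock is to its right with the keyway at about (390,510) in crop c2. Next I measure.

```bash
cat > m.py <<'E'
from h import *
t=load("top0");s=load("scene0")
def comps(c,lo,hi,lo2=None,hi2=None,roi=None,amin=15):
    hsv=cv2.cvtColor(c["image"],cv2.COLOR_RGB2HSV); m=cv2.inRange(hsv,lo,hi)
    if lo2: m|=cv2.inRange(hsv,lo2,hi2)
    if roi: 
        k=np.zeros_like(m);k[roi[1]:roi[3],roi[0]:roi[2]]=255;m&=k
    cs,_=cv2.findContours(m,cv2.RETR_EXTERNAL,cv2.CHAIN_APPROX_NONE)
    return [x for x in cs if cv2.contourArea(x)>amin]
if __name__=="__main__":
    # brass plug
    for n,c,roi in(("top",t,(294,220,325,255)),("scene",s,(312,228,345,250))):
        for k in comps(c,(12,110,90),(32,255,255),roi=roi):
            (cx,cy),_,_=cv2.fitEllipse(k); print(n,"plug",round(cx,1),round(cy,1),cv2.contourArea(k),onz(c,cx,cy,.055).round(4))
    P=[]
    # wood
    for n,c,roi in(("top",t,(445,225,490,320)),("scene",s,(140,280,225,370))):
        for k in comps(c,(10,90,90),(25,255,255),roi=roi,amin=100):
            r=cv2.minAreaRect(k); print(n,"wood",np.round(r[0],1),r[1],round(r[2],1))
            ap=cv2.approxPolyDP(cv2.convexHull(k),3,True)[:,0]; 
            for q in ap: print(q,onz(c,*q,.036)[:2].round(4))
    # bows: bright top face
    for n,c,roi in(("top",t,(440,180,550,320)),("scene",s,(120,285,240,400))):
        for nm,a in(("red",((0,150,150),(6,255,255),(174,150,150),(180,255,255))),("blue",((105,150,110),(125,255,255)))):
            for k in comps(c,*a,roi=roi,amin=8):
                r=cv2.minAreaRect(k); print(n,nm,np.round(r[0],1),np.round(r[1],1),round(r[2],1),onz(c,*r[0],.08)[:2].round(4))
                P.append((n,nm,r[0]))
E
python3 m.py
python3 - <<'E'
from h import *
t=load("top0")
# hood corners from crop c2 (x/4+210,y/4+110), z .078
for p in((103,52),(368,87),(325,380),(50,343)):
    u,v=p[0]/4+210,p[1]/4+110
    d=t["range_z"][int(v),int(u)]; print(p,onz(t,u,v,.078).round(4))
for p in((57,512),(280,548)):
    print("bin front top",onz(t,p[0]/4+210,p[1]/4+110,.047).round(4))
E
```

```text
top plug 306.6 237.4 225.0 [0.553  0.0208 0.055 ]
scene plug 327.3 237.1 158.5 [0.5544 0.0193 0.055 ]
top wood [466.4 272.1] (25.97148323059082, 73.63787841796875) 2.7
[479 237] [ 0.5539 -0.3615]
[477 309] [ 0.3961 -0.3446]
[455 307] [ 0.4009 -0.2974]
[455 237] [ 0.5544 -0.3081]
scene wood [185.2 327.5] (78.15277099609375, 29.63446807861328) 51.6
[171 292] [ 0.4002 -0.2988]
[216 344] [ 0.5628 -0.3166]
[217 352] [ 0.5771 -0.3264]
[198 366] [ 0.5727 -0.3679]
[151 306] [ 0.3982 -0.3464]
top red [513.5 256.5] [ 2.4 18.6] 52.4 [ 0.503  -0.4142]
top red [526.9 256.1] [ 5.5 20.2] 54.5 [ 0.5035 -0.4427]
top red [475.  250.5] [15.  4.] 90.0 [ 0.5166 -0.3339]
top red [475.2 204.8] [ 2.2 18.3] 33.7 [ 0.616 -0.342]
top red [487.  200.8] [ 5.8 19.2] 36.9 [ 0.6247 -0.3684]
top blue [464.7 289.5] [ 1.9 15. ] 4.8 [ 0.435 -0.306]
top blue [473.5 288.5] [15.  3.] 90.0 [ 0.4369 -0.3246]
scene red [222. 382.] [22.  2.] 90.0 [ 0.65   -0.3688]
scene red [146.2 370.6] [ 2.4 23.2] 21.3 [ 0.536  -0.4404]
scene red [212.5 369.5] [23.  7.] 90.0 [ 0.6202 -0.3645]
scene red [133.9 356.8] [ 6.  25.4] 24.0 [ 0.4979 -0.4391]
scene red [188.8 324.8] [13.7  4.1] 50.2 [ 0.5183 -0.3351]
scene blue [166.6 299. ] [13.4  4.4] 51.3 [ 0.4402 -0.327 ]
(103, 52) [0.8087 0.176  0.078 ]
(368, 87) [0.787  0.0291 0.078 ]
(325, 380) [0.6196 0.0529 0.078 ]
(50, 343) [0.6415 0.2005 0.078 ]
bin front top [0.5551 0.2005 0.047 ]
bin front top [0.5339 0.079  0.047 ]
```

```bash
cat > plan.py <<'E'
import sys
from h import *
def state():
    from workcell import bot
    o=bot.get_obs(); M=R.from_quat(o["tool_rot"]).as_matrix()
    return o,M,np.degrees(np.arctan2(M[1,0],M[0,0]))
def plan(goal,yaw,n=8,rem=True):
    o,M,y0=state(); p=np.array(o["eef_pos"]); g=np.array(goal)
    dy=(yaw-y0+180)%360-180
    print("t%.2f"%o["clock"],"pos",p.round(4),"yaw %.2f"%y0,"tilt",np.degrees(np.arccos(-M[2,2])).round(2),"F",np.round(o["ft_force"],1),"w %.4f"%o["grip_width"],"q",np.round(o["joint_pos"],2))
    print("world d",(g-p).round(4),"dyaw %.2f"%dy)
    step=(g-p)/n
    rows=[]
    for i in range(n):
        a=np.radians(y0+dy*i/n)
        rows.append([round(step[0]*np.cos(a)+step[1]*np.sin(a),4),round(step[0]*np.sin(a)-step[1]*np.cos(a),4),round(-step[2],4),round(-dy/n,2)])
    print(rows)
if __name__=="__main__":
    a=list(map(float,sys.argv[1:])); plan(a[:3],a[3],int(a[4]) if len(a)>4 else 8)
E
python3 - <<'E'
from h import *
t=load("top0");s=load("scene0")
print("red bow top",tri(t,(475,250.5),s,(188.8,324.8)));print("blue",tri(t,(473.5,288.5),s,(166.6,299)))
print("plug",tri(t,(306.6,237.4),s,(327.3,237.1)))
print("rest corner",tri(t,(479,237),s,(198,364)),tri(t,(455.5,307),s,(171,292)))
E
python3 plan.py .485 .1485 .15 81.7 11
```

```text
red bow top (array([ 0.51697656, -0.33467667,  0.07783043]), np.float64(0.0001529456971077405))
blue (array([ 0.43723582, -0.32600933,  0.07588968]), np.float64(0.0001225561513506962))
plug (array([0.55331409, 0.02077481, 0.05309116]), np.float64(0.00034060098946683186))
rest corner (array([ 0.55881613, -0.36465129,  0.02052812]), np.float64(0.0067264502764437205)) (array([ 0.40066923, -0.29862291,  0.03630926]), np.float64(0.0006625109509317509))
t0.15 pos [0.1556 0.4747 0.2416] yaw 71.85 tilt 0.09 F [-0.5  0.2  0.1] w 0.0852 q [1.25 0.24 0.   1.34 0.   1.57]
world d [ 0.3294 -0.3262 -0.0916] dyaw 9.85
[[np.float64(-0.0188), np.float64(0.0377), np.float64(0.0083), np.float64(-0.9)], [np.float64(-0.0194), np.float64(0.0374), np.float64(0.0083), np.float64(-0.9)], [np.float64(-0.02), np.float64(0.0371), np.float64(0.0083), np.float64(-0.9)], [np.float64(-0.0206), np.float64(0.0368), np.float64(0.0083), np.float64(-0.9)], [np.float64(-0.0212), np.float64(0.0364), np.float64(0.0083), np.float64(-0.9)], [np.float64(-0.0217), np.float64(0.0361), np.float64(0.0083), np.float64(-0.9)], [np.float64(-0.0223), np.float64(0.0358), np.float64(0.0083), np.float64(-0.9)], [np.float64(-0.0229), np.float64(0.0354), np.float64(0.0083), np.float64(-0.9)], [np.float64(-0.0234), np.float64(0.035), np.float64(0.0083), np.float64(-0.9)], [np.float64(-0.0239), np.float64(0.0347), np.float64(0.0083), np.float64(-0.9)], [np.float64(-0.0245), np.float64(0.0343), np.float64(0.0083), np.float64(-0.9)]]
```

Heights from two views agree with the text: bow top 78 mm (text 80) and plug 53 mm (text 55). I move to the staging point in front of the bin with the fingers shut.

Request:
send_rows(increments=[[[-0.019, 0.038, 0.008, -1.2], [-0.019, 0.037, 0.008, -1.2], [-0.02, 0.037, 0.008, -1.2], [-0.021, 0.037, 0.008, -1.2], [-0.021, 0.036, 0.008, -1.2], [-0.022, 0.036, 0.008, -1.2], [-0.022, 0.036, 0.008, -1.2], [-0.023, 0.035, 0.008, -1.2]]], hand=1)

```text
clock: 0.95
eef_pos: [0.4048, 0.2399, 0.1741]
tool_rot: [0.751, 0.66, -0.0, -0.001]
ft_force: [0.5, 0.5, 0.1]
grip_width: -0.0001
```

```bash
python3 plan.py .485 .1485 .042 81.7 8
```

```text
t0.95 pos [0.4048 0.2399 0.1741] yaw 82.63 tilt 0.08 F [0.5 0.5 0.1] w -0.0001 q [ 0.53  0.23 -0.2   1.15  0.    0.66]
world d [ 0.0802 -0.0914 -0.1321] dyaw -0.93
[[np.float64(-0.01), np.float64(0.0114), np.float64(0.0165), np.float64(0.12)], [np.float64(-0.01), np.float64(0.0114), np.float64(0.0165), np.float64(0.12)], [np.float64(-0.01), np.float64(0.0115), np.float64(0.0165), np.float64(0.12)], [np.float64(-0.01), np.float64(0.0115), np.float64(0.0165), np.float64(0.12)], [np.float64(-0.01), np.float64(0.0115), np.float64(0.0165), np.float64(0.12)], [np.float64(-0.0099), np.float64(0.0115), np.float64(0.0165), np.float64(0.12)], [np.float64(-0.0099), np.float64(0.0115), np.float64(0.0165), np.float64(0.12)], [np.float64(-0.0099), np.float64(0.0116), np.float64(0.0165), np.float64(0.12)]]
```

Request:
send_rows(increments=[[[-0.012, 0.013, 0.0, 0.2], [-0.012, 0.013, 0.01, 0.2], [-0.012, 0.013, 0.022, 0.2], [-0.011, 0.013, 0.022, 0.1], [-0.011, 0.012, 0.022, 0.1], [-0.011, 0.012, 0.022, 0.1], [-0.011, 0.011, 0.022, 0], [0, 0.005, 0.012, 0]]])

```text
clock: 1.75
eef_pos: [0.4909, 0.1389, 0.0363]
tool_rot: [0.76, 0.65, 0.0, -0.0]
ft_force: [-0.5, -0.1, 0.8]
grip_width: 0.0
```

```bash
python3 plan.py .5445 .1398 .042 81.7 8
python3 - <<'E'
from h import *
c=snap("top","top1"); crop(c,200,100,350,260,4,"c4.png")
E
```

```text
t1.75 pos [0.4909 0.1389 0.0363] yaw 81.13 tilt 0.03 F [-0.5 -0.1  0.8] w 0.0000 q [ 0.28  0.45 -0.28  0.84  0.    0.43]
world d [0.0536 0.0009 0.0057] dyaw 0.57
[[np.float64(0.0011), np.float64(0.0066), np.float64(-0.0007), np.float64(-0.07)], [np.float64(0.0011), np.float64(0.0066), np.float64(-0.0007), np.float64(-0.07)], [np.float64(0.0011), np.float64(0.0066), np.float64(-0.0007), np.float64(-0.07)], [np.float64(0.0011), np.float64(0.0066), np.float64(-0.0007), np.float64(-0.07)], [np.float64(0.0011), np.float64(0.0066), np.float64(-0.0007), np.float64(-0.07)], [np.float64(0.0011), np.float64(0.0066), np.float64(-0.0007), np.float64(-0.07)], [np.float64(0.0011), np.float64(0.0066), np.float64(-0.0007), np.float64(-0.07)], [np.float64(0.0011), np.float64(0.0066), np.float64(-0.0007), np.float64(-0.07)]]
```

View pics/c4.png

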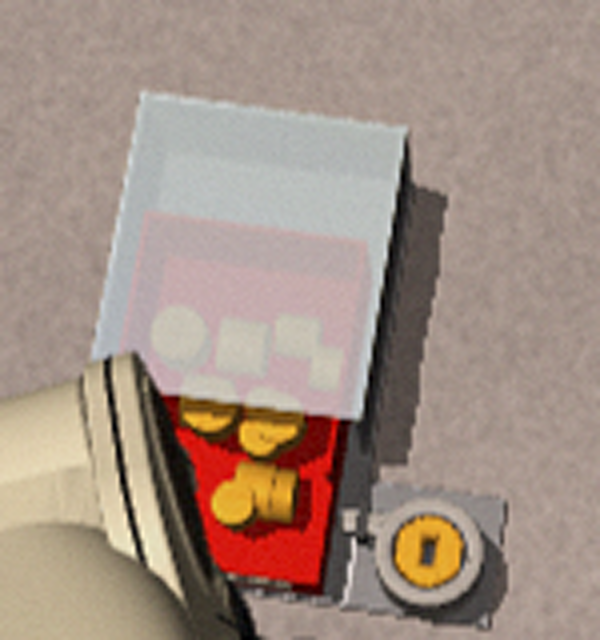

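The gripper stands in front of the bin, with the bin and fittings undisturbed. I push along the tool's y.

Request:
send_rows(increments=[[[0.001, 0.01, -0.003, -0.3], [0.001, 0.01, 0, -0.3], [0.001, 0.01, 0, 0], [0.001, 0.01, 0, 0], [0.001, 0.01, 0, 0], [0, 0.008, 0, 0], [0, 0.008, 0, 0], [0, 0.008, 0, 0]]])

```text
clock: 2.6
eef_pos: [0.5678, 0.1373, 0.0425]
tool_rot: [0.753, 0.657, -0.001, -0.001]
ft_force: [-2.7, -1.4, -1.7]
grip_width: -0.0001
```

```bash
python3 plan.py .5445 .1398 .042 81.7 8|head -1
```

```text
t2.60 pos [0.5678 0.1373 0.0425] yaw 82.21 tilt 0.23 F [-2.7 -1.4 -1.7] w -0.0001 q [ 0.24  0.56 -0.06  0.95  0.    0.37]
```

Request:
send_rows(increments=[[[0, 0.006, 0, 0.2], [0, 0.005, 0, 0.1], [0, 0.005, 0, 0], [0, 0.005, 0, 0], [0, 0.004, 0, 0], [0, 0.004, 0, 0], [0, 0.004, 0, 0], [0, 0.004, 0, 0]]])

```text
clock: 3.4
eef_pos: [0.5866, 0.1345, 0.0428]
tool_rot: [0.754, 0.657, -0.015, -0.018]
ft_force: [-14.1, 1.2, 7.8]
grip_width: -0.0001
```

```bash
python3 plan.py .5445 .1398 .042 81.7 8|head -1
```

```text
t3.40 pos [0.5866 0.1345 0.0428] yaw 82.14 tilt 2.66 F [-14.1   1.2   7.8] w -0.0001 q [0.22 0.62 0.04 1.04 0.02 0.35]
```

Request:
send_rows(increments=[[[0, 0.006, 0, 0], [0, 0.006, 0, 0], [0, 0.006, 0, 0], [0, 0.006, 0, 0], [0, -0.003, 0, 0], [0, -0.008, 0, 0], [0, -0.015, 0, 0], [0, -0.02, -0.01, 0]]])

```text
clock: 4.2
eef_pos: [0.5467, 0.1417, 0.0587]
tool_rot: [0.752, 0.658, -0.026, -0.034]
ft_force: [-0.4, 0.8, 0.1]
grip_width: 0.0001
```

```bash
python3 plan.py .5445 .1398 .042 81.7 8|head -1;python3 - <<'E'
from h import *
c=snap("top","top2"); crop(c,200,100,350,260,4,"c5.png")
c=snap("wrist","w2");
c=snap("scene","s2"); crop(c,290,180,480,310,4,"c6.png")
E
```

```text
t4.20 pos [0.5467 0.1417 0.0587] yaw 82.41 tilt 4.89 F [-0.4  0.8  0.1] w 0.0001 q [ 0.24  0.56 -0.02  1.07  0.03  0.37]
```

View pics/c5.png

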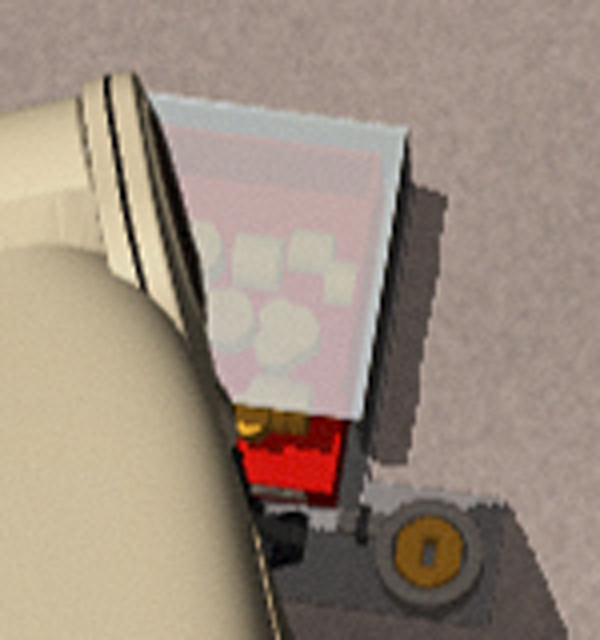

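View pics/c6.png

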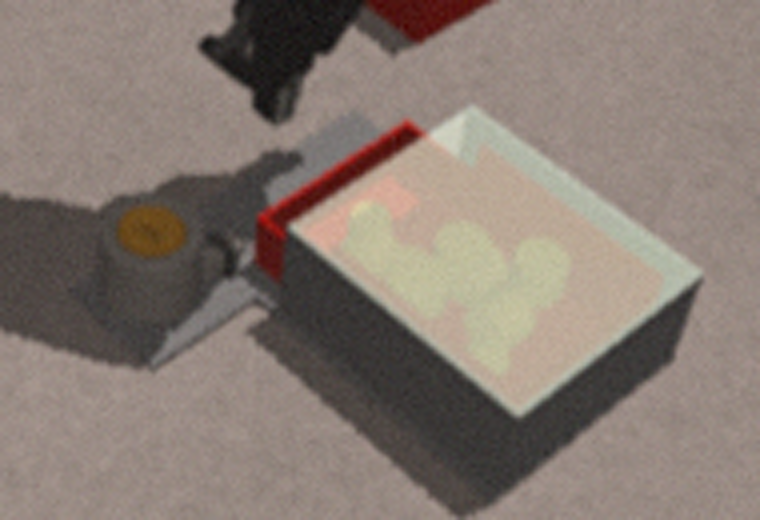

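View pics/w2.png

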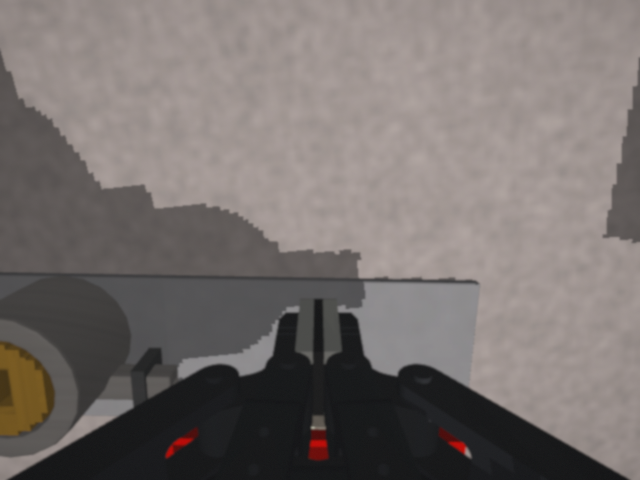

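The bin's front panel is now about 35 mm before the hood, and it stopped hard (14 N against 2.5 N friction). The push left the tool tilted by 4.9°, though. I check both.

Run:
```python
from h import *
from plan import state
o,M,y=state()
yb=np.radians(-8.3); B=np.array([[np.cos(yb),-np.sin(yb),0],[np.sin(yb),np.cos(yb),0],[0,0,1]])
print("tool z in bay axes",(B.T@M[:,2]).round(4),"deg",np.degrees(B.T@M[:,2])[:2])
t=load("top2");org=np.array([.6944,.1175,0])
for p in((332,508),(252,490)):
    print("bin front top bay xy",(B.T@(onz(t,p[0]/4+200,p[1]/4+100,.047)-org)).round(4))
print("plug bay",(B.T@(np.array([.5533,.0206,.055])-org)).round(4))
```

```text
tool z in bay axes [-0.0826  0.0045 -0.9966] deg [-4.73260916  0.25844873]
bin front top bay xy [-0.1083 -0.0612  0.047 ]
bin front top bay xy [-0.1043 -0.0162  0.047 ]
plug bay [-0.1256 -0.1163  0.055 ]
```

```bash
cat > plan.py <<'E'
import sys
from h import *
YB=-8.3
def state():
    from workcell import bot
    o=bot.get_obs(); M=R.from_quat(o["tool_rot"]).as_matrix()
    return o,M,np.degrees(np.arctan2(M[1,0],M[0,0]))
def plan(goal,yaw,n=8):
    o,M,y0=state(); p=np.array(o["eef_pos"]); g=np.array(goal)
    dy=(yaw-y0+180)%360-180
    tz=R.from_euler("z",-YB,degrees=True).apply(M[:,2])
    print("t%.2f"%o["clock"],"pos",p.round(4),"yaw %.2f"%y0,"tilt(bay x,y deg)",np.degrees(tz[:2]).round(2),"F",np.round(o["ft_force"],1),"T",np.round(o["ft_torque"],2),"w %.4f"%o["grip_width"],"q",np.round(o["joint_pos"],2))
    print("world d",(g-p).round(4),"dyaw %.2f"%dy,"; rows x%d:"%n)
    for i in range(n):
        Mi=M@R.from_euler("z",-dy*i/n,degrees=True).as_matrix()
        s=Mi.T@((g-p)/n); print("[%.4f,%.4f,%.4f,%.2f]"%(*s,-dy/n),end=" ")
    print()
if __name__=="__main__":
    a=list(map(float,sys.argv[1:])); plan(a[:3],a[3],int(a[4]) if len(a)>4 else 8)
E
python3 plan.py .547 .14 .11 81.7 2; python3 plan.py .628 .009 .0587 81.7 6
```

```text
t4.35 pos [0.5474 0.1422 0.0607] yaw 82.48 tilt(bay x,y deg) [-4.73  0.26] F [ 1.1 -0.2 -1.1] T [-0.03 -0.12  0.  ] w -0.0002 q [ 0.24  0.56 -0.01  1.07  0.03  0.37]
world d [-0.0004 -0.0022  0.0493] dyaw -0.78 ; rows x2:
[-0.0010,-0.0021,-0.0246,0.39] [-0.0010,-0.0021,-0.0246,0.39] 
t4.35 pos [0.5474 0.1422 0.0607] yaw 82.48 tilt(bay x,y deg) [-4.73  0.26] F [ 1.1 -0.2 -1.1] T [-0.03 -0.12  0.  ] w -0.0002 q [ 0.24  0.56 -0.01  1.07  0.03  0.37]
world d [ 0.0806 -0.1332 -0.002 ] dyaw -0.78 ; rows x6:
[-0.0202,0.0162,-0.0011,0.13] [-0.0202,0.0162,-0.0011,0.13] [-0.0202,0.0163,-0.0011,0.13] [-0.0201,0.0163,-0.0011,0.13] [-0.0201,0.0164,-0.0011,0.13] [-0.0201,0.0164,-0.0011,0.13]
```

Request:
send_rows(increments=[[[0, -0.002, -0.03, 0.4], [0, -0.002, -0.03, 0.4], [-0.025, 0.02, 0, 0], [-0.025, 0.02, 0, 0], [-0.025, 0.02, 0, 0], [-0.023, 0.018, 0, 0], [-0.02, 0.018, 0, 0], [0, 0, 0, 0]]])

```text
clock: 5.15
eef_pos: [0.6415, 0.0066, 0.1159]
tool_rot: [0.755, 0.655, -0.016, -0.025]
ft_force: [0.5, -0.5, -0.2]
grip_width: -0.0
```

```bash
python3 plan.py .628 .009 .045 81.7 5
python3 - <<'E'
from h import *
snap("wrist","w3")
E
```

```text
t5.15 pos [0.6415 0.0066 0.1159] yaw 81.80 tilt(bay x,y deg) [-3.4   0.46] F [ 0.5 -0.5 -0.2] T [ 0.01  0.01 -0.01] w -0.0000 q [0.   0.64 0.29 1.28 0.02 0.15]
world d [-0.0135  0.0024 -0.0709] dyaw -0.10 ; rows x5:
[-0.0000,-0.0019,0.0143,0.02] [-0.0000,-0.0019,0.0143,0.02] [-0.0000,-0.0019,0.0143,0.02] [-0.0000,-0.0019,0.0143,0.02] [-0.0000,-0.0019,0.0143,0.02]
```

View pics/w3.png

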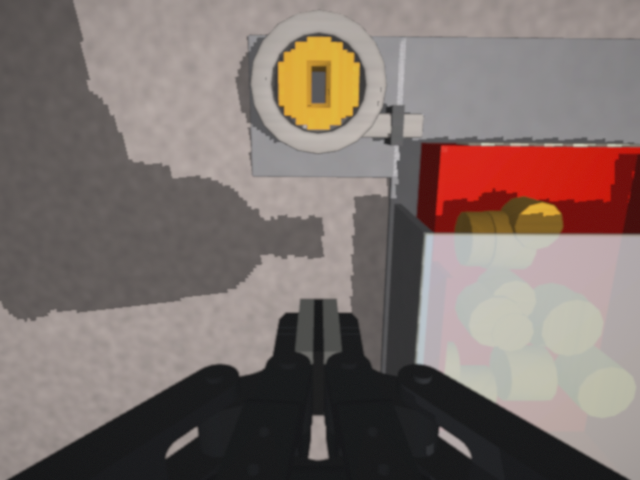

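The bin's panel lies right behind the bolt's path, with the keyway at (319,86) in the wrist view. I'll fix the keyway from this view too, and bring the fingers down behind the barrel to press the tilt out gently.

Run:
```python
from h import *
c=load("w3")
hsv=cv2.cvtColor(c["image"],cv2.COLOR_RGB2HSV); m=cv2.inRange(hsv,(12,110,90),(32,255,255)); m[:, :260]=0;m[:,380:]=0;m[150:]=0
k=max(cv2.findContours(m,cv2.RETR_EXTERNAL,cv2.CHAIN_APPROX_NONE)[0],key=cv2.contourArea)
e=cv2.fitEllipse(k);print(e,onz(c,*e[0],.055).round(4))
t=load("top0");print(tri(c,e[0],t,(306.6,237.4)))
s=load("scene0");print(tri(c,e[0],s,(327.3,237.1)))
```

```text
((318.3072814941406, 82.549072265625), (85.08765411376953, 93.0685806274414), 179.6856231689453) [0.5536 0.0205 0.055 ]
(array([0.55344903, 0.0207331 , 0.05297599]), np.float64(0.00033975946108799696))
(array([0.55341387, 0.02051113, 0.05332382]), np.float64(0.00015388201312053327))
```

Request:
send_rows(increments=[[[0, -0.002, 0.015, 0], [0, -0.002, 0.02, 0], [0, -0.002, 0.02, 0], [0, -0.002, 0.018, 0], [0, -0.002, 0.003, 0], [0, -0.004, 0, 0], [0, 0, 0, 0], [0, 0, 0, 0]]])

```text
clock: 6.0
eef_pos: [0.6258, 0.0163, 0.0409]
tool_rot: [0.754, 0.657, -0.012, -0.023]
ft_force: [0.4, 0.1, 0.3]
grip_width: 0.0001
```

```bash
python3 plan.py .59 .015 .045 81.7 5
```

```text
t6.00 pos [0.6258 0.0163 0.0409] yaw 82.13 tilt(bay x,y deg) [-2.92  0.69] F [0.4 0.1 0.3] T [-0.02 -0.05 -0.03] w 0.0001 q [0.02 0.67 0.13 1.08 0.02 0.15]
world d [-0.0358 -0.0013  0.0041] dyaw -0.43 ; rows x5:
[-0.0012,-0.0071,-0.0005,0.09] [-0.0012,-0.0071,-0.0005,0.09] [-0.0012,-0.0071,-0.0005,0.09] [-0.0013,-0.0071,-0.0005,0.09] [-0.0013,-0.0071,-0.0005,0.09]
```

Three views agree on the keyway at (0.5535, 0.0205). Now the gentle backward press on the barrel.

Request:
send_rows(increments=[[[-0.004, -0.008, 0, 0.2], [-0.002, -0.008, 0, 0.2], [0, -0.006, 0, 0], [0, -0.005, 0, 0], [0, -0.005, 0, 0], [0, -0.005, 0, 0], [0, -0.005, 0, 0], [0, -0.005, 0, 0]]])

```text
clock: 6.8
eef_pos: [0.5936, 0.0142, 0.0477]
tool_rot: [0.757, 0.653, 0.001, -0.008]
ft_force: [11.4, -2.8, -9.0]
grip_width: -0.0001
```

```bash
python3 plan.py .59 .015 .045 81.7 5
```

```text
t6.80 pos [0.5936 0.0142 0.0477] yaw 81.60 tilt(bay x,y deg) [-0.57  0.72] F [11.4 -2.8 -9. ] T [-0.49 -2.48 -0.07] w -0.0001 q [ 0.02  0.58 -0.02  0.98  0.01  0.16]
world d [-0.0036  0.0008 -0.0027] dyaw 0.10 ; rows x5:
[0.0000,-0.0007,0.0006,-0.02] [0.0000,-0.0007,0.0006,-0.02] [0.0000,-0.0007,0.0006,-0.02] [0.0000,-0.0007,0.0006,-0.02] [0.0000,-0.0007,0.0006,-0.02]
```

Request:
send_rows(increments=[[[0, -0.004, 0, 0], [0, 0.005, 0, 0], [0, 0.008, 0, 0], [0, 0.01, -0.002, 0], [0, 0.005, -0.02, 0], [0, 0, -0.03, 0], [0, 0, -0.03, 0], [0, 0, 0, 0]]])

```text
clock: 7.6
eef_pos: [0.6213, 0.0089, 0.1311]
tool_rot: [0.757, 0.653, 0.002, -0.007]
ft_force: [1.3, -0.2, 0.0]
grip_width: -0.0
```

```bash
python3 plan.py .47 -.32 .16 83.7 8; python3 plan.py .47 -.32 .16 83.7 12
```

```text
t7.60 pos [0.6213 0.0089 0.1311] yaw 81.58 tilt(bay x,y deg) [-0.52  0.7 ] F [ 1.3 -0.2  0. ] T [0.03 0.   0.01] w -0.0000 q [0.01 0.55 0.17 1.2  0.01 0.15]
world d [-0.1513 -0.3289  0.0289] dyaw 2.12 ; rows x8:
[-0.0434,-0.0127,-0.0040,-0.26] [-0.0433,-0.0129,-0.0040,-0.26] [-0.0433,-0.0131,-0.0040,-0.26] [-0.0432,-0.0133,-0.0040,-0.26] [-0.0432,-0.0135,-0.0040,-0.26] [-0.0431,-0.0137,-0.0040,-0.26] [-0.0430,-0.0139,-0.0040,-0.26] [-0.0430,-0.0141,-0.0040,-0.26] 
t7.60 pos [0.6213 0.0089 0.1311] yaw 81.58 tilt(bay x,y deg) [-0.52  0.7 ] F [ 1.3 -0.2  0. ] T [0.03 0.   0.01] w -0.0000 q [0.01 0.55 0.17 1.2  0.01 0.15]
world d [-0.1513 -0.3289  0.0289] dyaw 2.12 ; rows x12:
[-0.0289,-0.0085,-0.0027,-0.18] [-0.0289,-0.0086,-0.0027,-0.18] [-0.0289,-0.0087,-0.0027,-0.18] [-0.0289,-0.0087,-0.0027,-0.18] [-0.0288,-0.0088,-0.0027,-0.18] [-0.0288,-0.0089,-0.0027,-0.18] [-0.0288,-0.0090,-0.0027,-0.18] [-0.0287,-0.0091,-0.0027,-0.18] [-0.0287,-0.0092,-0.0027,-0.18] [-0.0287,-0.0093,-0.0027,-0.18] [-0.0287,-0.0094,-0.0027,-0.18] [-0.0286,-0.0095,-0.0027,-0.18]
```

Tilt is back under 1°. I go to above the rest to look with the wrist camera, opening the hand half-way.

Request:
send_rows(increments=[[[-0.045, 0.002, -0.005, -0.3], [-0.045, 0.002, -0.005, -0.3], [-0.045, 0.002, -0.005, -0.3], [-0.045, 0.002, -0.005, -0.3], [-0.045, 0.002, -0.005, -0.3], [-0.045, 0.002, -0.005, -0.3], [-0.045, 0.002, -0.005, -0.3], [-0.02, 0, 0, 0]]], hand=0)

```text
clock: 8.4
eef_pos: [0.5926, -0.3317, 0.1577]
tool_rot: [0.741, 0.672, 0.001, -0.012]
ft_force: [0.1, 0.5, -0.4]
grip_width: 0.0426
```

```bash
python3 plan.py .517 -.335 .16 83.7 4
python3 - <<'E'
from h import *
snap("wrist","w4")
E
```

```text
t8.40 pos [ 0.5926 -0.3317  0.1577] yaw 84.43 tilt(bay x,y deg) [-0.98  0.91] F [ 0.1  0.5 -0.4] T [ 0.01 -0.07  0.01] w 0.0426 q [-0.51  0.66  0.44  1.37  0.01 -0.42]
world d [-0.0756 -0.0033  0.0023] dyaw -0.73 ; rows x4:
[-0.0026,-0.0187,-0.0003,0.18] [-0.0027,-0.0187,-0.0003,0.18] [-0.0028,-0.0187,-0.0003,0.18] [-0.0028,-0.0187,-0.0003,0.18]
```

View pics/w4.png

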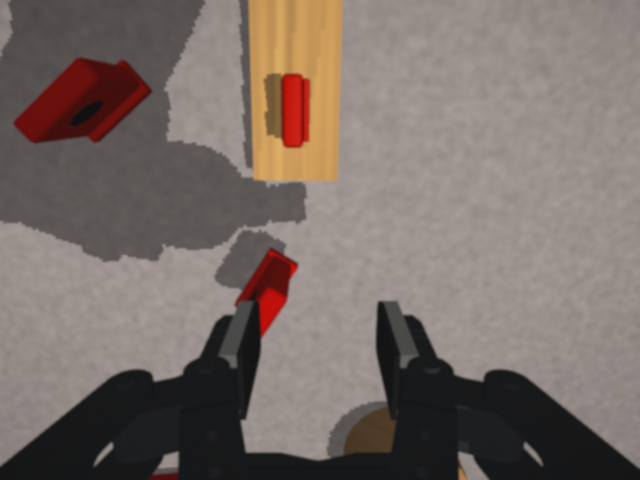

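The wrist view shows the red key of the rest upright at (292,110), with the larger loose keys at (80,100) and (268,285). I fix its place and the rest's direction.

Run:
```python
from h import *
c=load("w4")
hsv=cv2.cvtColor(c["image"],cv2.COLOR_RGB2HSV)
m=cv2.inRange(hsv,(0,150,150),(6,255,255))|cv2.inRange(hsv,(174,150,150),(180,255,255)); m[:,:265]=0;m[:,330:]=0;m[170:]=0
k=max(cv2.findContours(m,cv2.RETR_EXTERNAL,cv2.CHAIN_APPROX_NONE)[0],key=cv2.contourArea)
x,y,w,h=cv2.boundingRect(k);print(x,y,w,h)
# bow top face columns: 283..302
r=((283+301.5)/2,110.5)
t=load("top0");s=load("scene0")
print(onz(c,*r,.08),tri(c,r,t,(475,250.5)),tri(c,r,s,(188.8,324.8)))
w=cv2.inRange(hsv,(10,90,90),(25,255,255));w[185:]=0
L=[];Rr=[]
for v in range(5,165,4):
    q=np.where(w[v,240:350])[0]+240; L.append((q[0],v));Rr.append((q[-1],v))
for nm,l in(("L",L),("R",Rr)):
    vx,vy,x0,y0=cv2.fitLine(np.array(l,np.float32),cv2.DIST_HUBER,0,.01,.01).ravel()
    a=onz(c,x0,y0,.036);b=onz(c,x0+vx*60,y0+vy*60,.036);d=a-b if a[0]>b[0] else b-a;print(nm,np.degrees(np.arctan2(d[1],d[0])),a)
# bow edges yaw
for u in((286,76),(300,76),(286,145),(302,145)):print(u,onz(c,*u,.08)[:2].round(4))
crop(c,240,50,350,190,4,"c7.png")
```

```text
284 74 19 73
[ 0.51751081 -0.33471478  0.08      ] (array([ 0.51730007, -0.3349493 ,  0.07697522]), np.float64(0.000509691994026342)) (array([ 0.51751226, -0.3347922 ,  0.07856949]), np.float64(3.8651380988199376e-05))
L -6.500373990688447 [ 0.50085324 -0.35818806  0.036     ]
R -6.495476567600166 [ 0.50567076 -0.30866853  0.036     ]
(286, 76) [ 0.5021 -0.3358]
(300, 76) [ 0.5027 -0.3294]
(286, 145) [ 0.5331 -0.3396]
(302, 145) [ 0.5338 -0.3319]
```

View pics/c7.png

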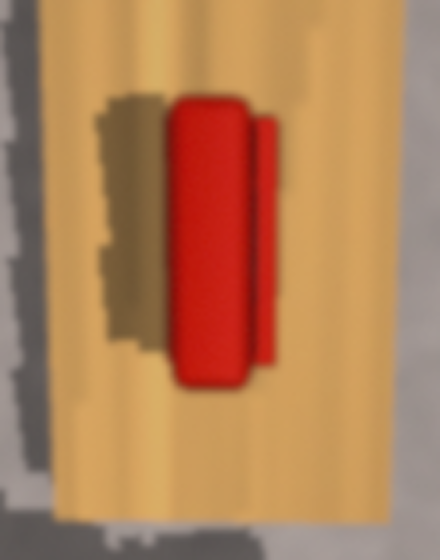

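Request:
send_rows(increments=[[[-0.003, -0.02, 0, 0.2], [-0.003, -0.02, 0, 0.2], [-0.002, -0.02, 0, 0.2], [-0.002, -0.013, 0.005, 0.2], [0, -0.003, 0.015, 0.1], [0, 0, 0.015, 0], [0, 0, 0, 0], [0, 0, 0, 0]]])

```text
clock: 9.25
eef_pos: [0.5077, -0.3348, 0.1148]
tool_rot: [0.748, 0.663, -0.001, -0.019]
ft_force: [0.5, -0.3, 0.3]
grip_width: 0.0428
```

```bash
python3 plan.py .5175 -.3347 .06 83.5 4
```

```text
t9.25 pos [ 0.5077 -0.3348  0.1148] yaw 83.09 tilt(bay x,y deg) [-1.74  1.27] F [ 0.5 -0.3  0.3] T [-0.02 -0.05  0.03] w 0.0428 q [-0.59  0.56  0.14  1.19  0.01 -0.47]
world d [ 0.0098  0.0001 -0.0548] dyaw 0.41 ; rows x4:
[0.0000,0.0028,0.0136,-0.10] [0.0000,0.0028,0.0136,-0.10] [0.0000,0.0028,0.0136,-0.10] [-0.0000,0.0028,0.0136,-0.10]
```

Request:
send_rows(increments=[[[0, 0.006, 0, -0.2], [0, 0.005, 0.006, -0.2], [0, 0.001, 0.01, 0], [0, 0, 0.01, 0], [0, 0, 0.01, 0], [0, 0, 0.008, 0], [0, 0, 0.003, 0], [0, 0, 0, 0]]])

```text
clock: 10.05
eef_pos: [0.5206, -0.3346, 0.0635]
tool_rot: [0.745, 0.667, -0.001, -0.019]
ft_force: [0.5, -0.5, 0.7]
grip_width: 0.043
```

```bash
python3 plan.py .5175 -.3347 .06 83.5 4
python3 - <<'E'
from h import *
snap("wrist","w5")
E
```

```text
t10.05 pos [ 0.5206 -0.3346  0.0635] yaw 83.61 tilt(bay x,y deg) [-1.73  1.28] F [ 0.5 -0.5  0.7] T [-0.02 -0.01  0.06] w 0.0430 q [-0.57  0.62  0.11  1.1   0.01 -0.46]
world d [-0.0031 -0.0001 -0.0035] dyaw -0.11 ; rows x4:
[-0.0001,-0.0007,0.0009,0.03] [-0.0001,-0.0007,0.0009,0.03] [-0.0001,-0.0007,0.0009,0.03] [-0.0001,-0.0007,0.0009,0.03]
```

View pics/w5.png

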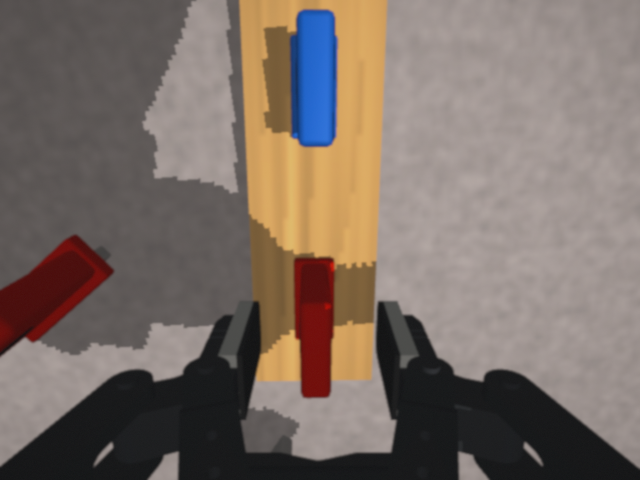

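The red key sits centred between the jaws at (315,330), and the blue key is clear at (316,80). I lower by 3 mm and close.

Request:
send_rows(increments=[[[0, -0.003, 0.002, 0], [0, 0, 0.002, 0], [0, 0, 0, 0], [0, 0, 0, 0], [0, 0, 0, 0], [0, 0, 0, 0], [0, 0, 0, 0], [0, 0, 0, 0]]])

```text
clock: 10.9
eef_pos: [0.5184, -0.3351, 0.0618]
tool_rot: [0.745, 0.666, -0.001, -0.017]
ft_force: [-0.4, 0.2, -0.1]
grip_width: 0.043
```

Request:
send_rows(increments=[[[0, 0, 0, 0], [0, 0, 0, 0], [0, 0, 0, 0], [0, 0, 0, 0], [0, 0, 0, 0], [0, 0, 0, 0], [0, 0, 0, 0], [0, 0, 0, 0]]], hand=1)

```text
clock: 11.7
eef_pos: [0.5186, -0.3353, 0.062]
tool_rot: [0.745, 0.667, -0.001, -0.016]
ft_force: [0.2, -0.7, 1.0]
grip_width: 0.0092
```

```bash
python3 plan.py .5175 -.3347 .06 83.5 4
```

```text
t11.70 pos [ 0.5186 -0.3353  0.062 ] yaw 83.60 tilt(bay x,y deg) [-1.47  1.15] F [ 0.2 -0.7  1. ] T [-0.04  0.02  0.04] w 0.0092 q [-0.58  0.62  0.1   1.08  0.01 -0.47]
world d [-0.0011  0.0006 -0.002 ] dyaw -0.10 ; rows x4:
[0.0001,-0.0003,0.0005,0.02] [0.0001,-0.0003,0.0005,0.02] [0.0001,-0.0003,0.0005,0.02] [0.0001,-0.0003,0.0005,0.02]
```

Gripped at 9.2 mm. I lift straight up slowly.

Request:
send_rows(increments=[[[0, 0, -0.004, 0], [0, 0, -0.008, 0], [0, 0, -0.01, 0], [0, 0, -0.01, 0], [0, 0, -0.012, 0], [0, 0, -0.015, 0], [0, 0, -0.015, 0], [0, 0, -0.008, 0]]])

```text
clock: 12.5
eef_pos: [0.5204, -0.3372, 0.1509]
tool_rot: [0.745, 0.667, -0.0, -0.016]
ft_force: [0.3, 0.2, -0.9]
grip_width: 0.0093
```

```bash
python3 plan.py .5545 .0205 .14 81.8 12
python3 - <<'E'
from h import *
snap("wrist","w6");c=snap("scene","s6"); crop(c,100,220,300,380,4,"c8.png")
E
```

```text
t12.50 pos [ 0.5204 -0.3372  0.1509] yaw 83.60 tilt(bay x,y deg) [-1.48  1.16] F [ 0.3  0.2 -0.9] T [-0.07 -0.07 -0.05] w 0.0093 q [-0.58  0.55  0.23  1.28  0.01 -0.47]
world d [ 0.0341  0.3577 -0.0109] dyaw -1.80 ; rows x12:
[0.0299,-0.0005,0.0016,0.15] [0.0299,-0.0005,0.0016,0.15] [0.0299,-0.0006,0.0016,0.15] [0.0299,-0.0007,0.0016,0.15] [0.0299,-0.0008,0.0016,0.15] [0.0299,-0.0009,0.0016,0.15] [0.0299,-0.0009,0.0016,0.15] [0.0299,-0.0010,0.0016,0.15] [0.0299,-0.0011,0.0016,0.15] [0.0299,-0.0012,0.0016,0.15] [0.0299,-0.0012,0.0016,0.15] [0.0299,-0.0013,0.0016,0.15]
```

View pics/c8.png

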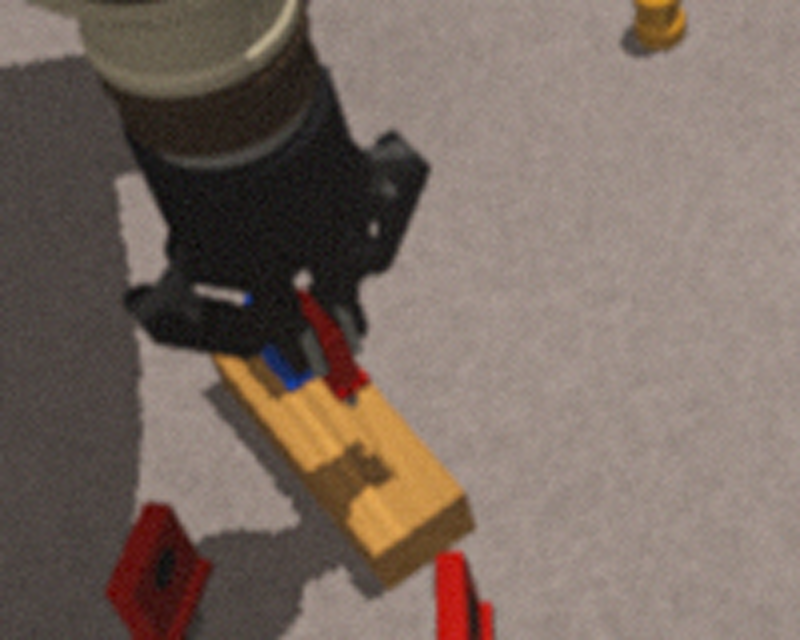

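View pics/w6.png

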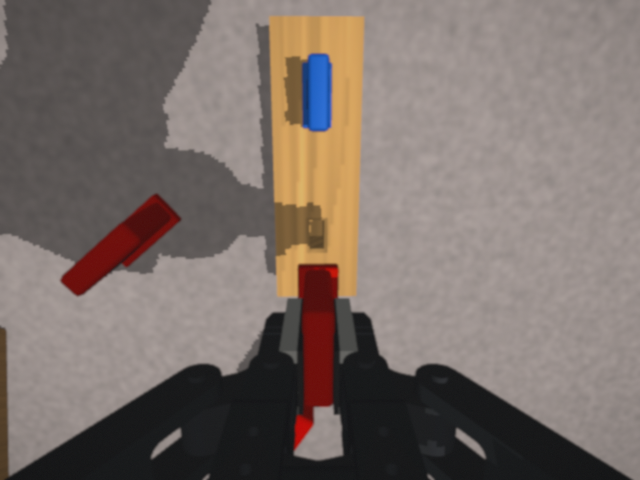

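The key hangs straight in the jaws, and the empty slot shows at (316,234). I measure the slot for the return, and move towards the lock.

Run:
```python
from h import *
c=load("w6"); crop(c,270,190,370,300,6,"c9.png")
```

Request:
send_rows(increments=[[[0.01, 0, 0, 0.2], [0.025, -0.001, 0.001, 0.2], [0.035, -0.001, 0.001, 0.2], [0.035, -0.001, 0.002, 0.2], [0.035, -0.001, 0.002, 0.2], [0.035, -0.001, 0.002, 0.2], [0.035, -0.001, 0.002, 0.2], [0.035, -0.001, 0.002, 0.1]]])

```text
clock: 13.4
eef_pos: [0.5406, -0.084, 0.1375]
tool_rot: [0.757, 0.653, -0.003, -0.021]
ft_force: [1.0, -0.9, -0.6]
grip_width: 0.0088
```

```bash
python3 plan.py .5545 .0205 .13 81.8 5
```

```text
t13.40 pos [ 0.5406 -0.084   0.1375] yaw 81.49 tilt(bay x,y deg) [-1.99  1.31] F [ 1.  -0.9 -0.6] T [-0.06 -0.06 -0.01] w 0.0088 q [-0.17  0.42 -0.01  1.17  0.02 -0.02]
world d [ 0.0139  0.1045 -0.0075] dyaw 0.31 ; rows x5:
[0.0210,-0.0003,0.0020,-0.06] [0.0210,-0.0003,0.0020,-0.06] [0.0210,-0.0002,0.0020,-0.06] [0.0210,-0.0002,0.0020,-0.06] [0.0210,-0.0002,0.0020,-0.06]
```

View pics/c9.png

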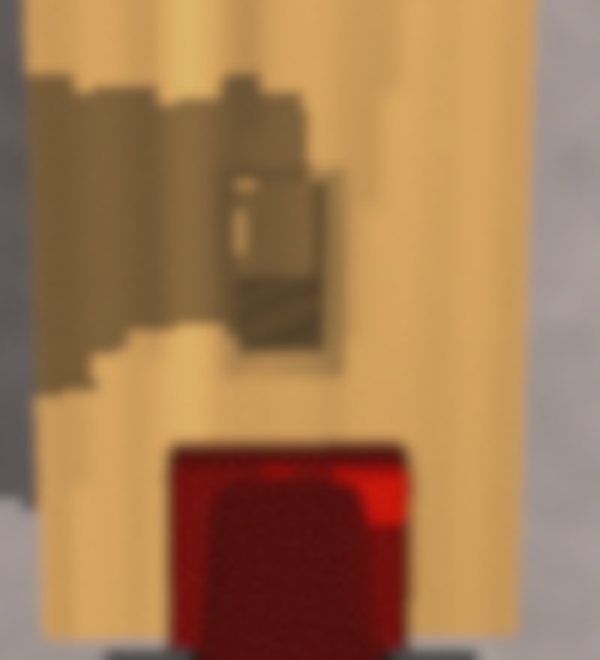

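Run:
```python
from h import *
print(onz(load("w6"),317,235.4,.036).round(4))
```

```text
[ 0.5181 -0.3346  0.036 ]
```

Request:
send_rows(increments=[[[0.025, 0, 0.002, 0], [0.025, 0, 0.002, 0], [0.022, 0, 0.002, 0], [0.018, 0, 0.001, -0.1], [0.01, 0, 0, -0.1], [0, 0, 0, -0.1], [0, 0, 0, 0], [0, 0, 0, 0]]])

```text
clock: 14.2
eef_pos: [0.5482, 0.0279, 0.1267]
tool_rot: [0.752, 0.658, -0.007, -0.026]
ft_force: [0.1, 0.0, -1.0]
grip_width: 0.0091
```

```bash
python3 plan.py .5545 .0205 .108 81.8 5
python3 - <<'E'
from h import *
snap("wrist","w7");c=snap("scene","s7"); crop(c,270,170,400,270,6,"c10.png");c=snap("top","t7")
E
```

```text
t14.20 pos [0.5482 0.0279 0.1267] yaw 82.35 tilt(bay x,y deg) [-2.77  1.28] F [ 0.1  0.  -1. ] T [-0.04  0.02 -0.05] w 0.0091 q [ 0.03  0.44 -0.02  1.16  0.03  0.17]
world d [ 0.0063 -0.0074 -0.0187] dyaw -0.55 ; rows x5:
[-0.0014,0.0016,0.0036,0.11] [-0.0014,0.0016,0.0036,0.11] [-0.0014,0.0016,0.0036,0.11] [-0.0014,0.0016,0.0036,0.11] [-0.0014,0.0016,0.0036,0.11]
```

View pics/w7.png

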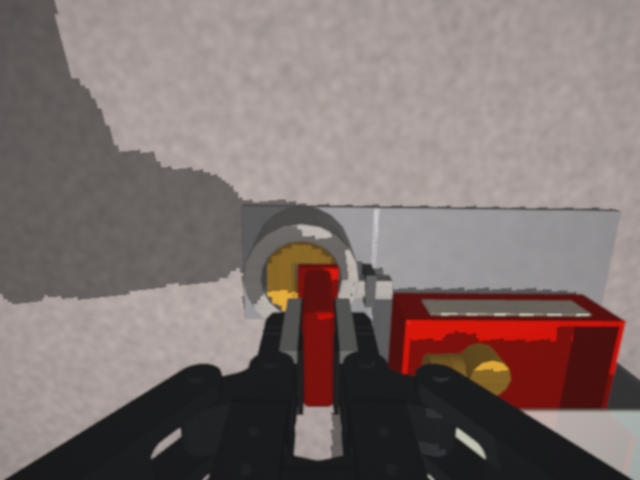

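View pics/c10.png

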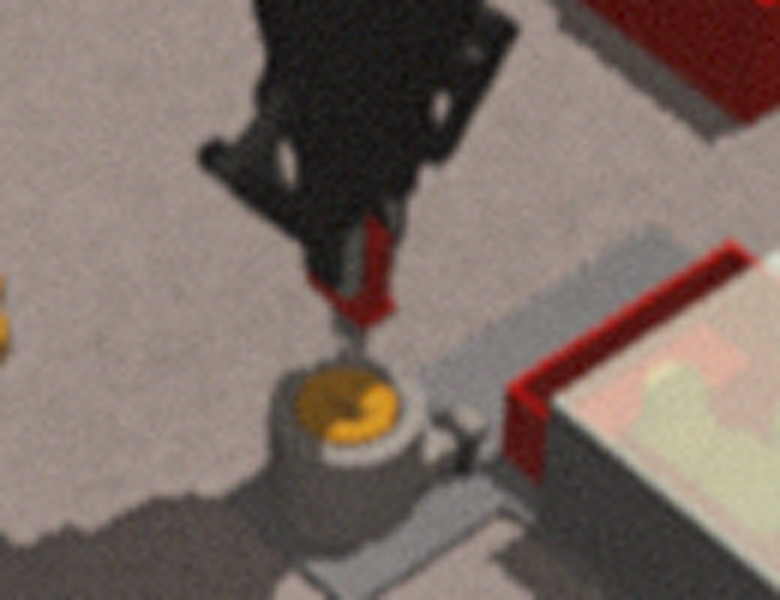

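```bash
cat > key.py <<'E'
from plan import *
Rg=R.from_quat([.7453,.6665,-.0006,-.016]); pg=np.array([.5186,-.3353,.062])
kg=np.array([.5177,-.3348,.036]); Rk=R.from_euler("z",-6.4,degrees=True)
def key(goal,yawk,n=4):
    o,M,y=state(); Rt=R.from_matrix(M); rel=Rt*Rg.inv()
    ko=np.array(o["eef_pos"])+rel.apply(kg-pg); K=(rel*Rk).as_matrix()
    tip=ko-K[:,2]*.022
    yk=np.degrees(np.arctan2(K[1,0],K[0,0]))
    print("key origin",ko.round(4),"tip",tip.round(4),"yaw %.2f"%yk,"axis bay deg",np.degrees(R.from_euler("z",-YB,degrees=True).apply(K[:,2])[:2]).round(2))
    plan(np.array(o["eef_pos"])+np.array(goal)-np.array([tip[0],tip[1],ko[2]]),y+(yawk-yk),n)
if __name__=="__main__":
    a=list(map(float,sys.argv[1:])); key(a[:3],a[3],int(a[4]) if len(a)>4 else 4)
E
echo "tip over keyway; goal xy for tip, z for origin"; python3 key.py .5535 .0205 .083 -8.3 4
```

```text
tip over keyway; goal xy for tip, z for origin
key origin [0.547  0.0283 0.1009] tip [0.5465 0.0284 0.0789] yaw -7.66 axis bay deg [ 1.32 -0.14]
t14.35 pos [0.5485 0.0276 0.1269] yaw 82.31 tilt(bay x,y deg) [-2.75  1.3 ] F [-0.3 -0.1 -0.5] T [ 0.02 -0.05  0.  ] w 0.0089 q [ 0.03  0.44 -0.02  1.16  0.03  0.17]
world d [ 0.007  -0.0079 -0.0179] dyaw -0.64 ; rows x4:
[-0.0018,0.0022,0.0043,0.16] [-0.0018,0.0022,0.0043,0.16] [-0.0018,0.0022,0.0043,0.16] [-0.0018,0.0022,0.0043,0.16]
```

Request:
send_rows(increments=[[[-0.002, 0.002, 0.001, 0.2], [-0.002, 0.002, 0.003, 0.2], [-0.002, 0.002, 0.004, 0.1], [-0.002, 0.002, 0.004, 0.1], [0, 0, 0.002, 0], [0, 0, 0, 0], [0, 0, 0, 0], [0, 0, 0, 0]]])

```text
clock: 15.15
eef_pos: [0.5552, 0.0162, 0.1107]
tool_rot: [0.757, 0.652, -0.007, -0.026]
ft_force: [-0.5, 0.7, 0.2]
grip_width: 0.0093
```

```bash
python3 key.py .5535 .0205 .078 -8.3 4;  python3 - <<'E'
from h import *
c=snap("scene","s8"); crop(c,270,170,400,270,6,"c11.png");c=snap("wrist","w8");crop(c,200,180,440,360,3,"c12.png")
E
```

```text
key origin [0.5537 0.0168 0.0847] tip [0.5532 0.017  0.0627] yaw -8.51 axis bay deg [ 1.36 -0.12]
t15.15 pos [0.5552 0.0162 0.1107] yaw 81.46 tilt(bay x,y deg) [-2.76  1.29] F [-0.5  0.7  0.2] T [-0.04 -0.08 -0.01] w 0.0093 q [ 0.01  0.47 -0.02  1.13  0.03  0.16]
world d [ 0.0003  0.0035 -0.0067] dyaw 0.21 ; rows x4:
[0.0008,0.0000,0.0017,-0.05] [0.0008,0.0000,0.0017,-0.05] [0.0008,0.0000,0.0017,-0.05] [0.0008,0.0000,0.0017,-0.05]
```

View pics/c11.png

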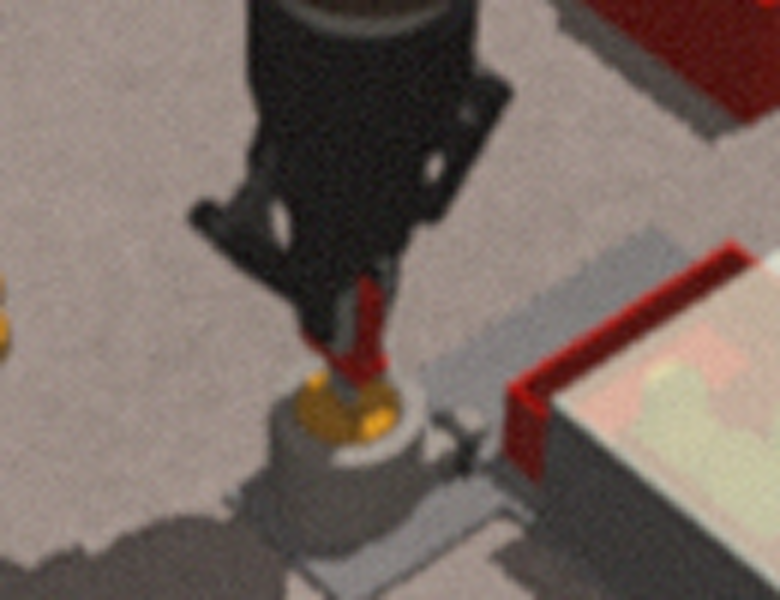

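View pics/c12.png

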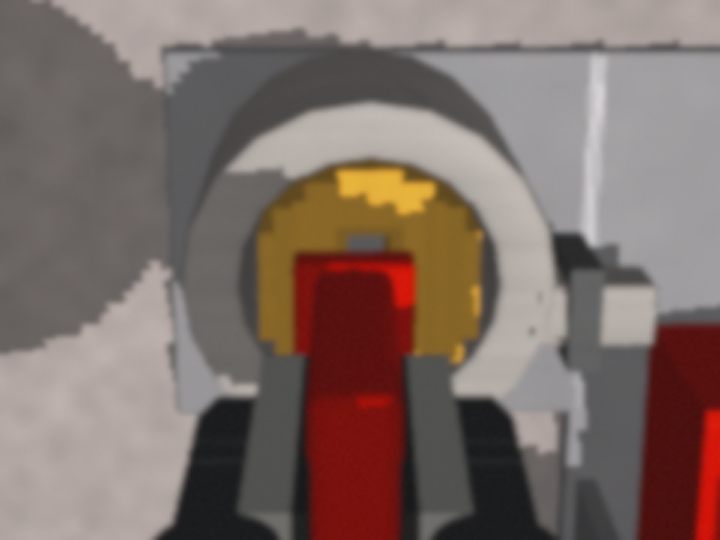

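The keyway shows at crop x 367 and the key's middle at 355, so the key must go a little to +y. That matches the computed 3.5 mm.

Request:
send_rows(increments=[[[0.001, 0, 0, -0.1], [0.001, 0, 0, 0], [0.001, 0, 0, 0], [0, 0, 0, 0], [0, 0, 0, 0], [0, 0, 0, 0], [0, 0, 0, 0], [0, 0, 0, 0]]])

```text
clock: 16.05
eef_pos: [0.556, 0.0199, 0.1115]
tool_rot: [0.756, 0.653, -0.007, -0.025]
ft_force: [-0.4, -1.1, -0.1]
grip_width: 0.009
```

```bash
python3 key.py .5535 .0205 .078 -8.3 4;  python3 - <<'E'
from h import *
c=snap("wrist","w9");crop(c,200,180,440,360,3,"c13.png")
E
```

```text
key origin [0.5546 0.0205 0.0855] tip [0.5541 0.0206 0.0635] yaw -8.35 axis bay deg [ 1.28 -0.13]
t16.05 pos [0.556  0.0199 0.1115] yaw 81.61 tilt(bay x,y deg) [-2.69  1.3 ] F [-0.4 -1.1 -0.1] T [-0.04 -0.06 -0.03] w 0.0090 q [ 0.02  0.47 -0.02  1.13  0.03  0.17]
world d [-0.0006 -0.0001 -0.0075] dyaw 0.05 ; rows x4:
[-0.0001,-0.0001,0.0019,-0.01] [-0.0001,-0.0001,0.0019,-0.01] [-0.0001,-0.0001,0.0019,-0.01] [-0.0001,-0.0001,0.0019,-0.01]
```

View pics/c13.png

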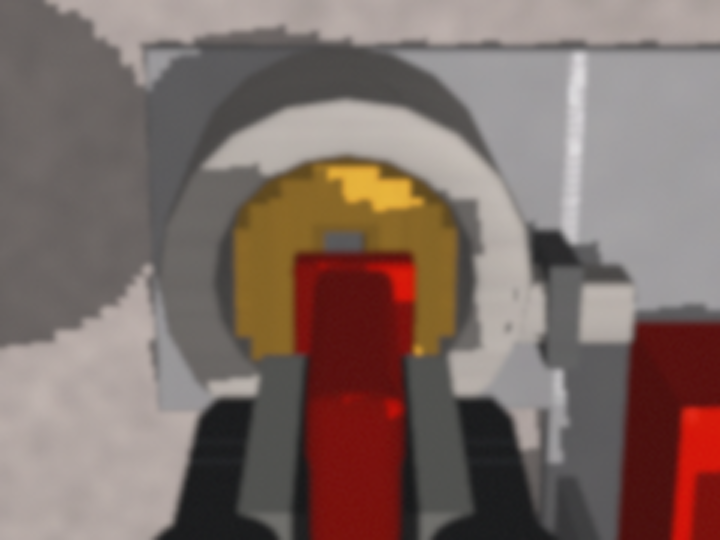

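In the picture the key is in line with the pads (collar 295–415, bow centre 355) and the keyway is at 344. With the small sideways tilt, the tip stands about 1.2 mm too far to +y. I correct that and start down.

Request:
send_rows(increments=[[[-0.001, 0, 0.001, 0], [0, 0, 0.002, 0], [0, 0, 0.003, 0], [0, 0, 0.003, 0], [0, 0, 0.003, 0], [0, 0, 0.003, 0], [0, 0, 0, 0], [0, 0, 0, 0]]])

```text
clock: 16.9
eef_pos: [0.5549, 0.0191, 0.0946]
tool_rot: [0.757, 0.653, -0.007, -0.025]
ft_force: [0.7, -0.6, 0.2]
grip_width: 0.0093
```

```bash
python3 key.py .5535 .0195 .055 -8.3 10;  python3 - <<'E'
from h import *
c=snap("wrist","w10");crop(c,200,180,440,360,3,"c14.png")
E
```

```text
key origin [0.5535 0.0198 0.0686] tip [0.553  0.0199 0.0467] yaw -8.37 axis bay deg [ 1.32 -0.12]
t16.90 pos [0.5549 0.0191 0.0946] yaw 81.60 tilt(bay x,y deg) [-2.73  1.29] F [ 0.7 -0.6  0.2] T [-0.03 -0.1  -0.07] w 0.0093 q [ 0.02  0.48 -0.04  1.09  0.03  0.16]
world d [ 0.0005 -0.0004 -0.0136] dyaw 0.07 ; rows x10:
[-0.0001,0.0001,0.0014,-0.01] [-0.0001,0.0001,0.0014,-0.01] [-0.0001,0.0001,0.0014,-0.01] [-0.0001,0.0001,0.0014,-0.01] [-0.0001,0.0001,0.0014,-0.01] [-0.0001,0.0001,0.0014,-0.01] [-0.0001,0.0001,0.0014,-0.01] [-0.0001,0.0001,0.0014,-0.01] [-0.0001,0.0001,0.0014,-0.01] [-0.0001,0.0001,0.0014,-0.01]
```

View pics/c14.png

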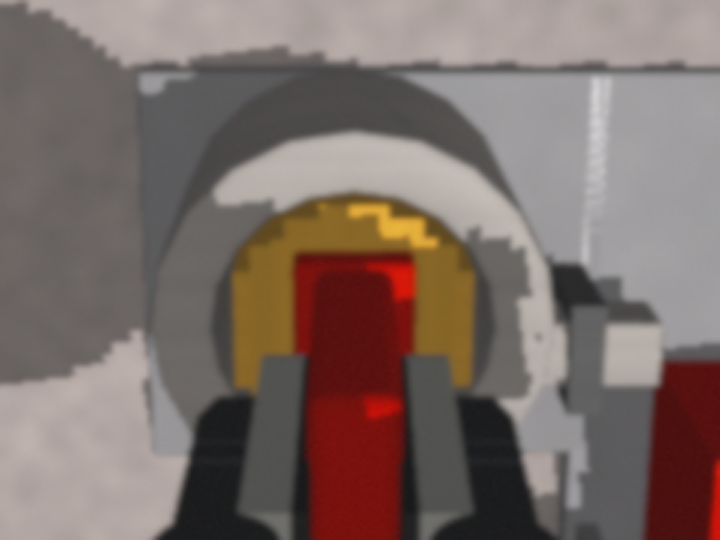

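The blade is 8 mm into the keyway without force. On down.

Request:
send_rows(increments=[[[0, 0, 0.001, 0], [0, 0, 0.002, 0], [0, 0, 0.002, 0], [0, 0, 0.002, 0], [0, 0, 0.002, 0], [0, 0, 0.002, 0], [0, 0, 0.002, 0], [0, 0, 0.002, 0]]])

```text
clock: 17.75
eef_pos: [0.5551, 0.0195, 0.0808]
tool_rot: [0.757, 0.653, -0.006, -0.024]
ft_force: [-5.9, -1.0, 19.7]
grip_width: 0.0088
```

```bash
python3 key.py .5535 .0195 .055 -8.3 4
```

```text
key origin [0.5537 0.0202 0.0548] tip [0.5533 0.0203 0.0328] yaw -8.37 axis bay deg [ 1.16 -0.14]
t17.75 pos [0.5551 0.0195 0.0808] yaw 81.60 tilt(bay x,y deg) [-2.57  1.31] F [-5.9 -1.  19.7] T [-0.13  1.29  0.03] w 0.0088 q [ 0.02  0.5  -0.06  1.05  0.03  0.16]
world d [ 0.0002 -0.0008  0.0002] dyaw 0.07 ; rows x4:
[-0.0002,0.0001,-0.0000,-0.02] [-0.0002,0.0001,-0.0000,-0.02] [-0.0002,0.0001,-0.0000,-0.02] [-0.0002,0.0001,-0.0000,-0.02]
```

Fully in: the origin is at 54.8 mm, resting on the plug with 20 N. I ease off and turn anticlockwise (negative about the tool's z).

Request:
send_rows(increments=[[[0, 0, -0.001, -3], [0.0002, 0, 0, -6], [0.0002, 0, 0, -6], [0.0002, 0, 0, -6], [0.0002, 0, 0, -6], [0.0002, 0, 0, -6], [0.0002, 0, 0, -6], [0, 0, 0, 0]]])

```text
clock: 18.55
eef_pos: [0.5552, 0.0191, 0.0826]
tool_rot: [0.484, 0.875, 0.002, -0.023]
ft_force: [0.0, 0.3, 0.5]
grip_width: 0.009
```

```bash
python3 key.py .5535 .0195 .055 -8.3 4
python3 - <<'E'
from h import *
c=snap("wrist","w11")
E
```

```text
key origin [0.554  0.0195 0.0566] tip [0.5538 0.0199 0.0346] yaw 32.01 axis bay deg [ 0.62 -1.14]
t18.55 pos [0.5552 0.0191 0.0826] yaw 122.02 tilt(bay x,y deg) [-2.45  1.12] F [0.  0.3 0.5] T [-0.09  0.03 -0.04] w 0.0090 q [ 0.02  0.49 -0.06  1.06  0.03 -0.54]
world d [-0.0003 -0.0004 -0.0016] dyaw -40.31 ; rows x4:
[-0.0001,-0.0001,0.0004,10.08] [-0.0001,-0.0001,0.0004,10.08] [-0.0001,-0.0001,0.0004,10.08] [-0.0001,-0.0001,0.0004,10.08]
```

View pics/w11.png

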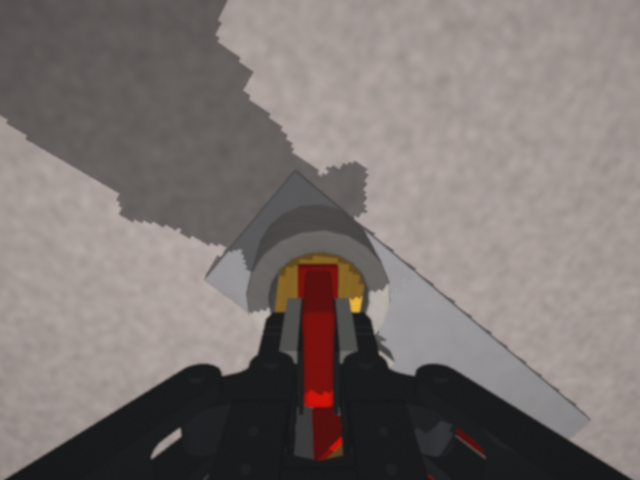

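Turned 40° freely. I continue to the stop.

Request:
send_rows(increments=[[[0.0002, 0, 0.0005, -6], [0.0002, 0, 0.0005, -6], [0.0002, 0, 0.0003, -6], [0.0002, 0, 0, -6], [0.0002, 0, 0, -6], [0.0002, 0, 0, -6], [0.0002, 0, 0, -6], [0, 0, 0, -5]]])

```text
clock: 19.4
eef_pos: [0.555, 0.019, 0.0826]
tool_rot: [0.091, 0.996, 0.01, -0.019]
ft_force: [-0.7, 0.8, -0.3]
grip_width: 0.0091
```

```bash
python3 key.py .5535 .0195 .055 -8.3 4
```

```text
key origin [0.5541 0.0193 0.0566] tip [0.5539 0.0202 0.0347] yaw 79.52 axis bay deg [ 1.05 -2.37]
t19.40 pos [0.555  0.019  0.0826] yaw 169.61 tilt(bay x,y deg) [-2.27  1.  ] F [-0.7  0.8 -0.3] T [-0.07 -0.11 -0.63] w 0.0091 q [ 0.02  0.49 -0.06  1.05  0.02 -1.37]
world d [-0.0004 -0.0007 -0.0016] dyaw -87.82 ; rows x4:
[0.0000,-0.0002,0.0004,21.95] [-0.0000,-0.0002,0.0004,21.95] [-0.0001,-0.0002,0.0004,21.95] [-0.0002,-0.0001,0.0004,21.95]
```

The torque rose to 0.63 N m at 88°, so it is at the stop. I check the bolt before turning back.

Run:
```python
from h import *
c=snap("scene","s12"); crop(c,290,190,420,290,6,"c15.png")
c=snap("top","t12"); crop(c,220,180,350,280,6,"c16.png")
```

```text
(no output)
```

View pics/c15.png

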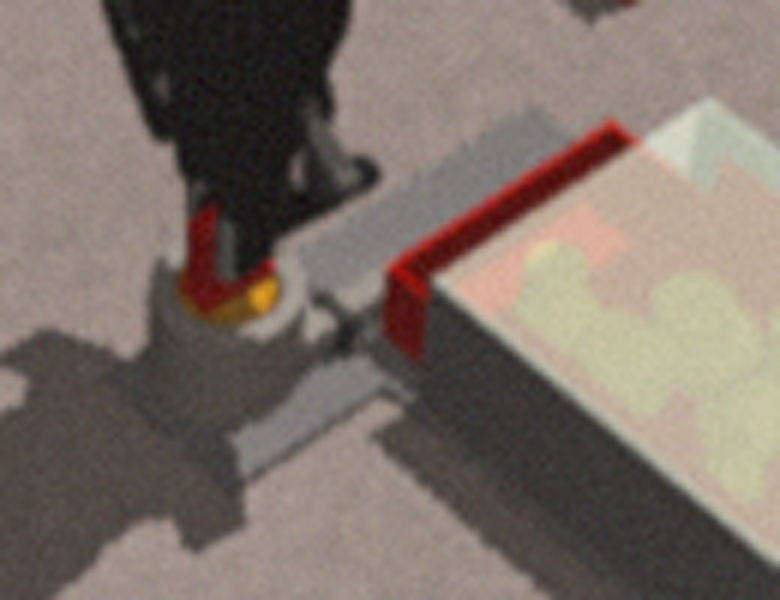

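View pics/c16.png

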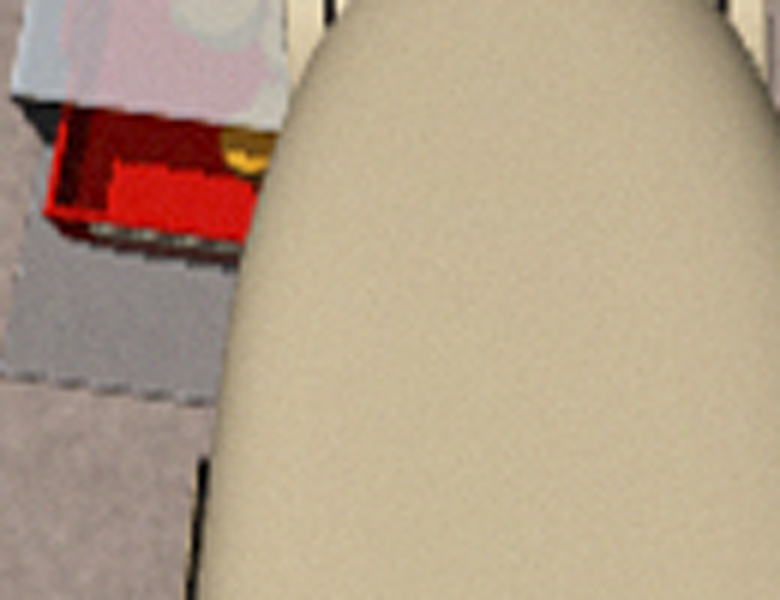

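Request:
send_rows(increments=[[[0, 0, 0, -4], [0, 0, 0, -4], [0, 0, 0, -4], [0, 0, 0, 4], [0, 0, 0, 6], [0, 0, 0, 6], [0, 0, 0, 6], [0, 0, 0, 6]]])

```text
clock: 20.3
eef_pos: [0.555, 0.0191, 0.0824]
tool_rot: [0.254, 0.967, 0.008, -0.021]
ft_force: [0.3, -0.7, -0.3]
grip_width: 0.0089
```

```bash
python3 key.py .5535 .0195 .055 -8.3 4
python3 - <<'E'
from h import *
c=snap("wrist","w13")
E
```

```text
key origin [0.554  0.0194 0.0564] tip [0.5539 0.0202 0.0345] yaw 60.45 axis bay deg [ 0.67 -2.02]
t20.30 pos [0.555  0.0191 0.0824] yaw 150.52 tilt(bay x,y deg) [-2.27  1.12] F [ 0.3 -0.7 -0.3] T [-0.21 -0.17  0.03] w 0.0089 q [ 0.02  0.49 -0.06  1.05  0.03 -1.04]
world d [-0.0004 -0.0007 -0.0014] dyaw -68.75 ; rows x4:
[-0.0000,-0.0002,0.0004,17.19] [-0.0001,-0.0002,0.0004,17.19] [-0.0001,-0.0002,0.0004,17.19] [-0.0002,-0.0001,0.0004,17.19]
```

View pics/w13.png

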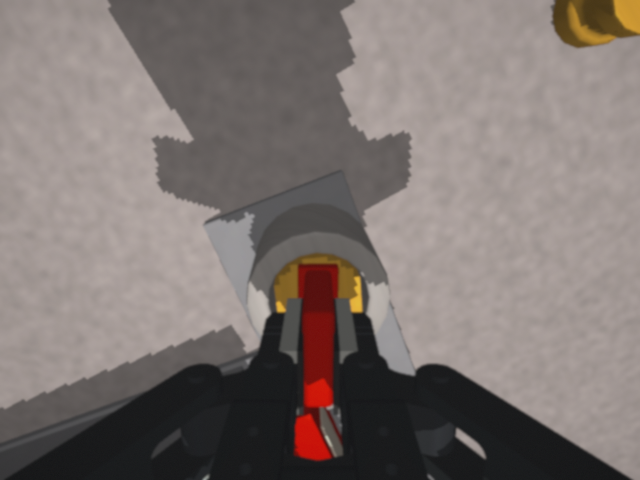

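It gave no further turn past the stop. I turn back part-way and look at the bolt.

Request:
send_rows(increments=[[[-0.0002, 0, 0, 6], [-0.0002, 0, 0.0003, 6], [-0.0002, 0, 0, 6], [-0.0002, 0, 0, 6], [-0.0002, 0, 0, 6], [-0.0002, 0, 0, 6], [-0.0002, 0, 0, 6], [0, 0, 0, 0]]])

```text
clock: 21.15
eef_pos: [0.5552, 0.0191, 0.0824]
tool_rot: [0.598, 0.801, -0.0, -0.023]
ft_force: [-0.4, 0.2, 0.2]
grip_width: 0.0093
```

```bash
python3 key.py .5535 .0195 .055 -8.3 4
python3 - <<'E'
from h import *
c=snap("wrist","w14")
E
```

```text
key origin [0.554  0.0196 0.0565] tip [0.5538 0.0199 0.0345] yaw 16.51 axis bay deg [ 0.58 -0.74]
t21.15 pos [0.5552 0.0191 0.0824] yaw 106.50 tilt(bay x,y deg) [-2.35  1.21] F [-0.4  0.2  0.2] T [-0.19 -0.07  0.02] w 0.0093 q [ 0.02  0.49 -0.06  1.05  0.03 -0.27]
world d [-0.0003 -0.0004 -0.0015] dyaw -24.81 ; rows x4:
[-0.0001,-0.0001,0.0004,6.20] [-0.0001,-0.0001,0.0004,6.20] [-0.0001,-0.0001,0.0004,6.20] [-0.0001,-0.0001,0.0004,6.20]
```

View pics/w14.png

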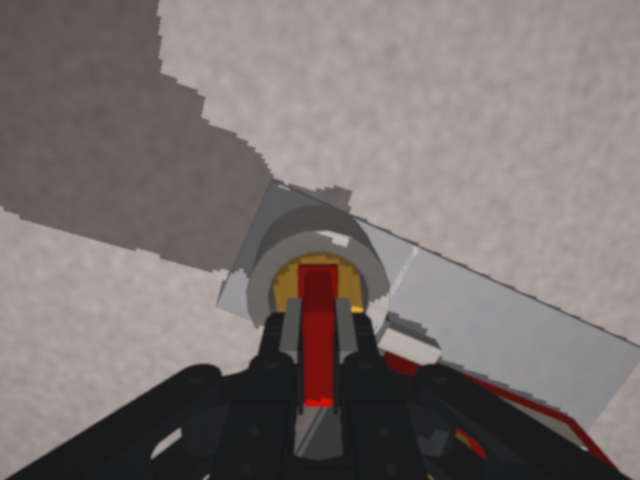

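The bolt stands out in front of the bin's panel, at (410,345). Now I turn home until I feel the stop.

Request:
send_rows(increments=[[[-0.0002, 0, 0, 5], [-0.0002, 0, 0, 5], [-0.0002, 0, 0, 5], [-0.0002, 0, 0, 5], [-0.0001, 0, 0, 4], [0, 0, 0, 3], [0, 0, 0, 3], [0, 0, 0, 2]]])

```text
clock: 22.0
eef_pos: [0.5553, 0.0191, 0.0824]
tool_rot: [0.796, 0.604, -0.006, -0.023]
ft_force: [0.2, 0.4, -0.5]
grip_width: 0.009
```

```bash
python3 key.py .5535 .0195 .055 -8.3 4
python3 - <<'E'
from h import *
c=snap("wrist","w15")
E
```

```text
key origin [0.554  0.0198 0.0564] tip [0.5536 0.0198 0.0344] yaw -15.61 axis bay deg [1.12 0.05]
t22.00 pos [0.5553 0.0191 0.0824] yaw 74.37 tilt(bay x,y deg) [-2.37  1.29] F [ 0.2  0.4 -0.5] T [-0.04 -0.05  0.11] w 0.0090 q [ 0.02  0.49 -0.06  1.05  0.03  0.29]
world d [-0.0001 -0.0003 -0.0014] dyaw 7.31 ; rows x4:
[-0.0001,0.0000,0.0004,-1.83] [-0.0001,0.0000,0.0004,-1.83] [-0.0001,0.0000,0.0004,-1.83] [-0.0001,0.0000,0.0004,-1.83]
```

View pics/w15.png

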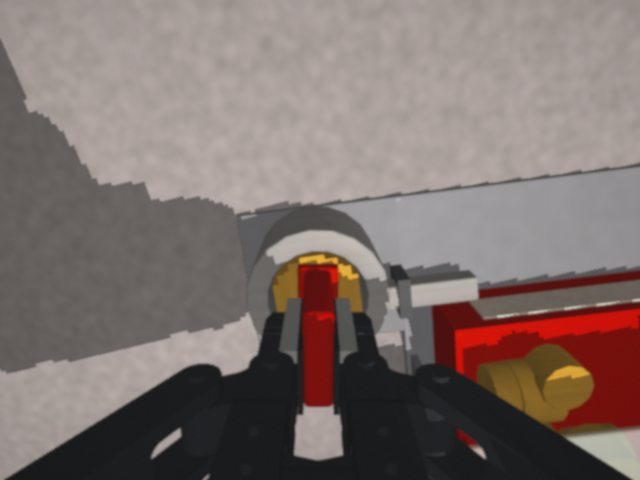

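Request:
send_rows(increments=[[[0, 0, 0, 3], [0, 0, 0, 3], [0, 0, 0, 3], [0, 0, 0, 3], [0, 0, 0, 3], [0, 0, 0, 3], [0, 0, 0, 3], [0, 0, 0, 3]]])

```text
clock: 22.85
eef_pos: [0.5552, 0.0192, 0.0825]
tool_rot: [0.899, 0.438, -0.012, -0.019]
ft_force: [-0.3, -1.0, 0.2]
grip_width: 0.0088
```

```bash
python3 key.py .5535 .0195 .055 -8.3 4
```

```text
key origin [0.5539 0.0199 0.0565] tip [0.5532 0.0197 0.0345] yaw -38.08 axis bay deg [1.7  0.69]
t22.85 pos [0.5552 0.0192 0.0825] yaw 51.92 tilt(bay x,y deg) [-2.35  1.03] F [-0.3 -1.   0.2] T [-0.32 -0.07  2.15] w 0.0088 q [ 0.02  0.49 -0.06  1.05  0.02  0.69]
world d [ 0.0003 -0.0002 -0.0015] dyaw 29.78 ; rows x4:
[0.0000,0.0001,0.0004,-7.44] [-0.0000,0.0001,0.0004,-7.44] [-0.0000,0.0001,0.0004,-7.44] [-0.0000,0.0001,0.0004,-7.44]
```

The torque is 2.15 N m, so this is well against the home stop and the fingers are winding up. I back off to the middle of the play.

Request:
send_rows(increments=[[[0, 0, 0, -6], [0, 0, 0, -6], [0, 0, 0, -6], [0, 0, 0, -5], [0, 0, 0, -3], [0, 0, 0, -2], [0, 0, 0, 0], [0, 0, 0, 0]]])

```text
clock: 23.65
eef_pos: [0.5547, 0.0194, 0.0819]
tool_rot: [0.752, 0.658, -0.007, -0.021]
ft_force: [0.3, 0.0, 0.2]
grip_width: 0.0088
```

```bash
python3 key.py .5535 .0195 .055 -8.3 4
python3 - <<'E'
from h import *
c=snap("wrist","w16");crop(c,200,180,440,360,3,"c17.png")
E
```

```text
key origin [0.5534 0.0199 0.0559] tip [0.553  0.0199 0.0339] yaw -7.64 axis bay deg [0.98 0.21]
t23.65 pos [0.5547 0.0194 0.0819] yaw 82.34 tilt(bay x,y deg) [-2.4   0.95] F [0.3 0.  0.2] T [-0.09 -0.04  0.01] w 0.0088 q [ 0.02  0.49 -0.06  1.05  0.02  0.16]
world d [ 0.0005 -0.0004 -0.0009] dyaw -0.66 ; rows x4:
[-0.0001,0.0002,0.0002,0.17] [-0.0001,0.0002,0.0002,0.17] [-0.0001,0.0002,0.0002,0.17] [-0.0001,0.0002,0.0002,0.17]
```

View pics/c17.png

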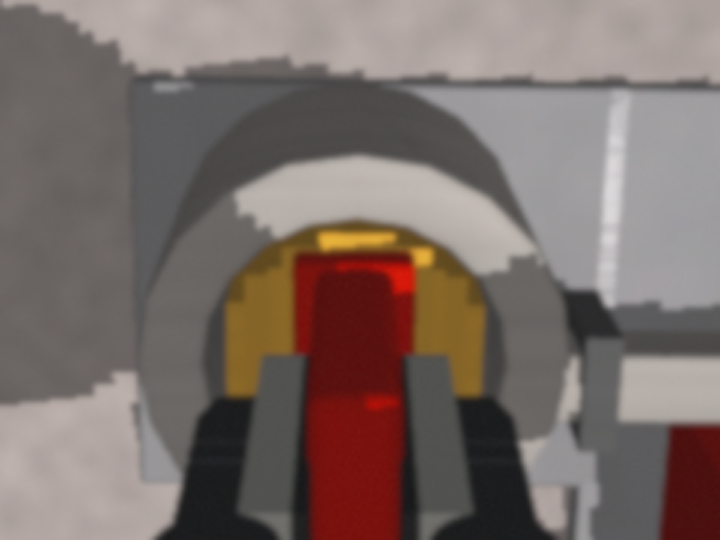

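The key is straight in the pads, seated, with no torque. I draw it straight up.

Request:
send_rows(increments=[[[0, 0, -0.002, 0], [0, -0.0001, -0.003, 0], [0.0001, -0.0002, -0.005, 0], [0.0001, -0.0002, -0.006, 0], [0.0001, -0.0003, -0.008, 0], [0.0001, -0.0003, -0.01, 0], [0, -0.0004, -0.012, 0], [0, -0.0004, -0.01, 0]]])

```text
clock: 24.5
eef_pos: [0.5545, 0.0188, 0.1421]
tool_rot: [0.752, 0.658, -0.008, -0.022]
ft_force: [-0.3, -0.7, -1.3]
grip_width: 0.0095
```

```bash
python3 key.py .5181 -.3346 .085 -6.5 12
python3 - <<'E'
from h import *
c=snap("wrist","w17")
E
```

```text
key origin [0.5531 0.0193 0.1161] tip [0.5527 0.0192 0.0941] yaw -7.63 axis bay deg [1.06 0.22]
t24.50 pos [0.5545 0.0188 0.1421] yaw 82.34 tilt(bay x,y deg) [-2.49  0.94] F [-0.3 -0.7 -1.3] T [-0.07 -0.03  0.01] w 0.0095 q [0.02 0.44 0.02 1.19 0.02 0.15]
world d [-0.0346 -0.3538 -0.0311] dyaw 1.13 ; rows x12:
[-0.0296,0.0012,0.0020,-0.09] [-0.0296,0.0011,0.0020,-0.09] [-0.0297,0.0011,0.0020,-0.09] [-0.0297,0.0010,0.0020,-0.09] [-0.0297,0.0010,0.0020,-0.09] [-0.0297,0.0009,0.0020,-0.09] [-0.0297,0.0009,0.0020,-0.09] [-0.0297,0.0008,0.0020,-0.09] [-0.0297,0.0008,0.0020,-0.09] [-0.0297,0.0007,0.0020,-0.09] [-0.0297,0.0007,0.0020,-0.09] [-0.0297,0.0006,0.0020,-0.09]
```

View pics/w17.png

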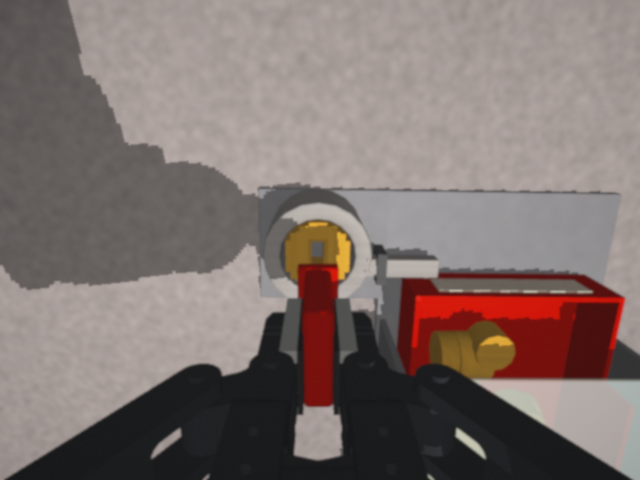

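The key is out, the keyway (318,248) is at home and the bolt (410,265) is across the bin. Back to the rest.

Request:
send_rows(increments=[[[-0.012, 0, 0, -0.1], [-0.025, 0.001, 0, -0.1], [-0.035, 0.001, 0, -0.1], [-0.035, 0.001, 0, -0.1], [-0.035, 0.001, 0, -0.1], [-0.035, 0.001, 0, -0.1], [-0.035, 0.001, 0, -0.1], [-0.035, 0.001, 0, -0.1]]])

```text
clock: 25.35
eef_pos: [0.5298, -0.2359, 0.1393]
tool_rot: [0.745, 0.667, -0.007, -0.021]
ft_force: [-0.4, 0.7, -0.4]
grip_width: 0.0088
```

```bash
python3 key.py .5181 -.3346 .085 -6.5 5
```

```text
key origin [ 0.5285 -0.2354  0.1134] tip [ 0.5281 -0.2355  0.0914] yaw -6.30 axis bay deg [0.86 0.18]
t25.35 pos [ 0.5298 -0.2359  0.1393] yaw 83.68 tilt(bay x,y deg) [-2.31  0.94] F [-0.4  0.7 -0.4] T [-0.03 -0.15  0.03] w 0.0088 q [-0.42  0.49  0.1   1.22  0.   -0.31]
world d [-0.01   -0.0991 -0.0284] dyaw -0.20 ; rows x5:
[-0.0200,0.0004,0.0053,0.04] [-0.0200,0.0004,0.0053,0.04] [-0.0200,0.0004,0.0053,0.04] [-0.0200,0.0004,0.0053,0.04] [-0.0200,0.0005,0.0053,0.04]
```

Request:
send_rows(increments=[[[-0.022, 0, 0, 0], [-0.022, 0, 0, 0], [-0.02, 0, 0.003, 0], [-0.015, 0, 0.005, 0], [-0.008, 0, 0.005, 0], [-0.003, 0, 0.003, 0], [0, 0, 0, 0], [0, 0, 0, 0]]])

```text
clock: 26.15
eef_pos: [0.512, -0.3362, 0.1172]
tool_rot: [0.748, 0.663, -0.008, -0.024]
ft_force: [0.4, 0.3, -0.9]
grip_width: 0.0092
```

```bash
python3 key.py .5181 -.3346 .075 -6.5 4
python3 - <<'E'
from h import *
c=snap("wrist","w18");crop(c,220,150,420,350,4,"c18.png")
c=snap("scene","s18");crop(c,120,240,260,370,5,"c19.png")
E
```

```text
key origin [ 0.5106 -0.3357  0.0912] tip [ 0.5101 -0.3357  0.0692] yaw -6.84 axis bay deg [1.23 0.12]
t26.15 pos [ 0.512  -0.3362  0.1172] yaw 83.13 tilt(bay x,y deg) [-2.67  1.02] F [ 0.4  0.3 -0.9] T [-0.01 -0.08  0.06] w 0.0092 q [-0.58  0.57  0.18  1.22 -0.   -0.46]
world d [ 0.008   0.0011 -0.0162] dyaw 0.34 ; rows x4:
[0.0004,0.0021,0.0040,-0.08] [0.0004,0.0021,0.0040,-0.08] [0.0004,0.0021,0.0040,-0.08] [0.0004,0.0021,0.0040,-0.08]
```

View pics/c18.png

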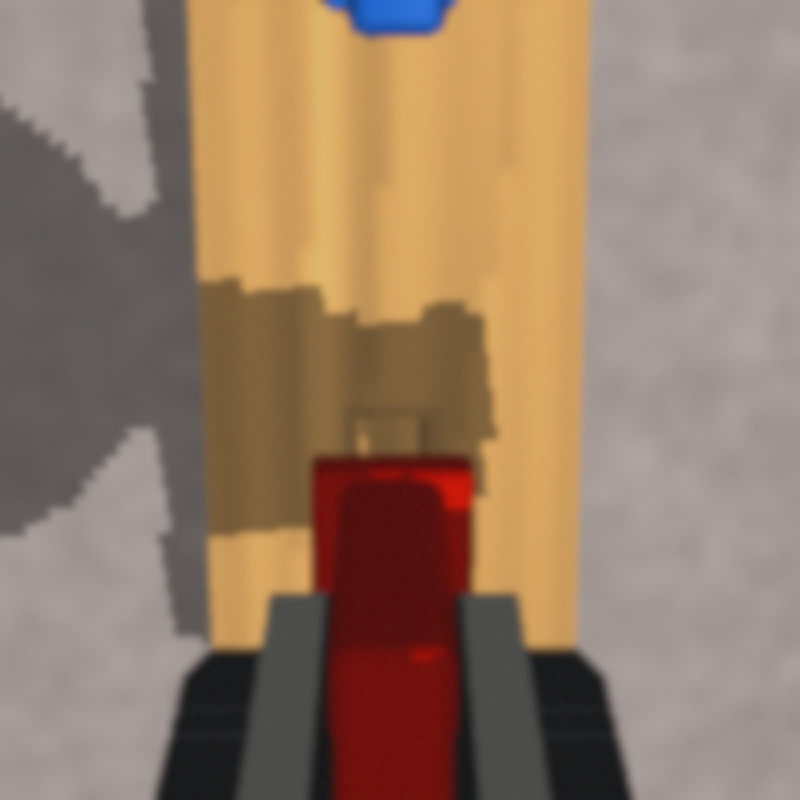

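View pics/c19.png

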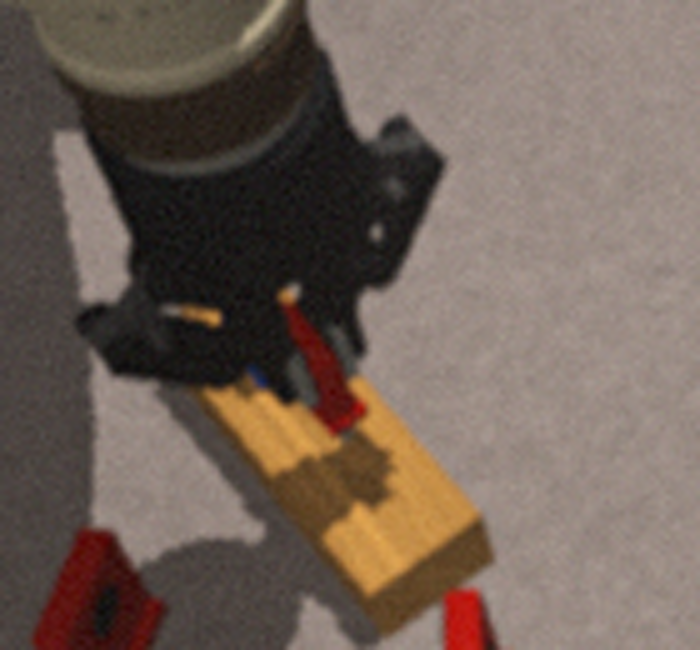

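In the crop the slot's centre line is at x≈390 and the key at 393, so it is aligned sideways. It needs 8 mm along the tool's +y.

Request:
send_rows(increments=[[[0, 0.002, 0, -0.1], [0, 0.002, 0.001, -0.1], [0, 0.002, 0.002, -0.1], [0, 0.002, 0.003, 0], [0, 0.0005, 0.003, 0], [0, 0, 0.003, 0], [0, 0, 0, 0], [0, 0, 0, 0]]])

```text
clock: 27.05
eef_pos: [0.5223, -0.3348, 0.1047]
tool_rot: [0.745, 0.667, -0.008, -0.023]
ft_force: [0.1, 0.2, -0.8]
grip_width: 0.0092
```

```bash
python3 key.py .5181 -.3346 .060 -6.5 4
python3 - <<'E'
from h import *
c=snap("wrist","w19");crop(c,220,150,420,350,4,"c20.png")
E
```

```text
key origin [ 0.5208 -0.3343  0.0787] tip [ 0.5204 -0.3343  0.0567] yaw -6.28 axis bay deg [1.13 0.14]
t27.05 pos [ 0.5223 -0.3348  0.1047] yaw 83.70 tilt(bay x,y deg) [-2.59  0.98] F [ 0.1  0.2 -0.8] T [-0.02 -0.03 -0.05] w 0.0092 q [-0.57  0.6   0.18  1.2  -0.   -0.46]
world d [-0.0023 -0.0003 -0.0187] dyaw -0.22 ; rows x4:
[-0.0002,-0.0004,0.0047,0.06] [-0.0002,-0.0004,0.0047,0.06] [-0.0002,-0.0004,0.0047,0.06] [-0.0002,-0.0004,0.0047,0.06]
```

View pics/c20.png

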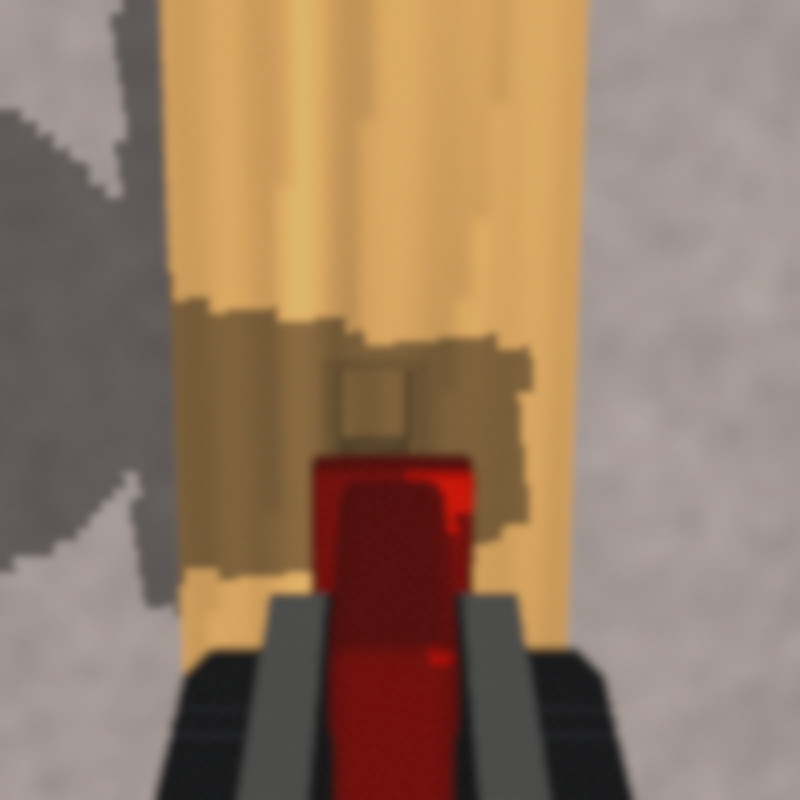

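The slot is now at x≈373 against the key's 393, so the key must go about 2 mm to the tool's −x and 2 mm back.

Request:
send_rows(increments=[[[-0.001, -0.001, 0, 0], [-0.0005, -0.0005, 0, 0], [0, 0, 0.001, 0], [0, 0, 0.001, 0], [0, 0, 0.001, 0], [0, 0, 0, 0], [0, 0, 0, 0], [0, 0, 0, 0]]])

```text
clock: 27.9
eef_pos: [0.5202, -0.3365, 0.1019]
tool_rot: [0.745, 0.667, -0.008, -0.023]
ft_force: [0.6, -0.3, -0.6]
grip_width: 0.0093
```

```bash
python3 key.py .5181 -.3355 .060 -6.5 4
python3 - <<'E'
from h import *
c=snap("wrist","w20");crop(c,220,150,420,350,4,"c21.png")
E
```

```text
key origin [ 0.5188 -0.336   0.076 ] tip [ 0.5183 -0.336   0.054 ] yaw -6.31 axis bay deg [1.11 0.16]
t27.90 pos [ 0.5202 -0.3365  0.1019] yaw 83.66 tilt(bay x,y deg) [-2.56  0.97] F [ 0.6 -0.3 -0.6] T [-0.01 -0.1  -0.01] w 0.0093 q [-0.57  0.6   0.18  1.2  -0.   -0.46]
world d [-0.0002  0.0005 -0.016 ] dyaw -0.19 ; rows x4:
[0.0000,0.0001,0.0040,0.05] [0.0000,0.0001,0.0040,0.05] [0.0000,0.0001,0.0040,0.05] [0.0000,0.0001,0.0040,0.05]
```

View pics/c21.png

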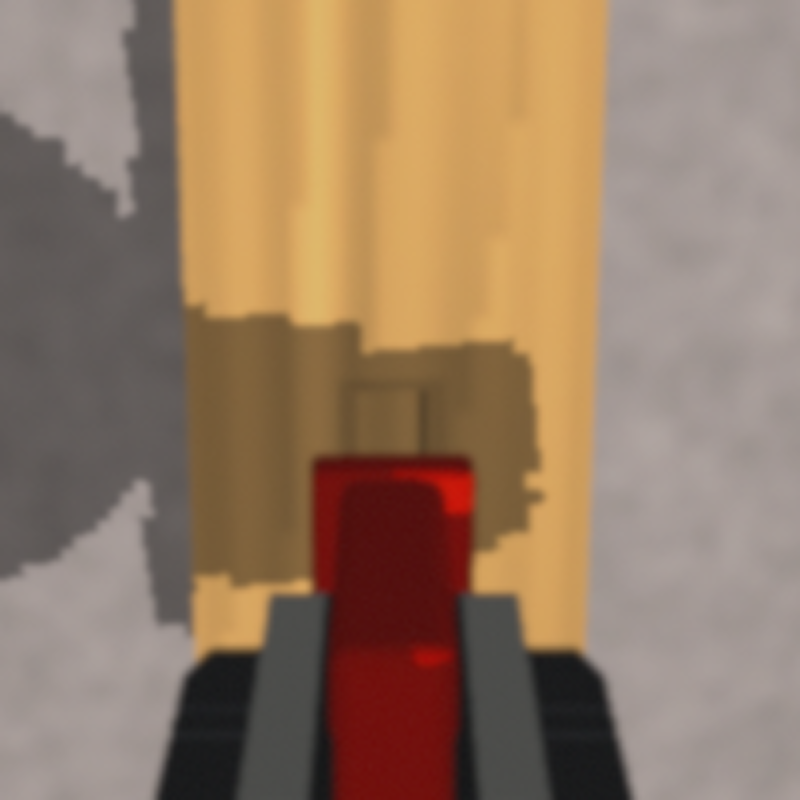

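Aligned now (slot ≈390, key 393). Down.

Request:
send_rows(increments=[[[0, 0, 0.002, 0], [0, 0.0002, 0.003, 0], [0, 0.0002, 0.004, 0], [0, 0.0002, 0.004, 0], [0, 0.0002, 0.004, 0], [0, 0.0001, 0.003, 0], [0, 0, 0, 0], [0, 0, 0, 0]]])

```text
clock: 28.75
eef_pos: [0.52, -0.3358, 0.0794]
tool_rot: [0.745, 0.667, -0.008, -0.023]
ft_force: [-0.4, -0.3, -0.1]
grip_width: 0.0091
```

```bash
python3 key.py .5181 -.3355 .036 -6.5 8
```

```text
key origin [ 0.5185 -0.3353  0.0535] tip [ 0.5181 -0.3353  0.0315] yaw -6.30 axis bay deg [1.17 0.13]
t28.75 pos [ 0.52   -0.3358  0.0794] yaw 83.67 tilt(bay x,y deg) [-2.62  1.  ] F [-0.4 -0.3 -0.1] T [-0.02 -0.08 -0.05] w 0.0091 q [-0.57  0.62  0.15  1.15 -0.   -0.46]
world d [ 0.     -0.0002 -0.0175] dyaw -0.20 ; rows x8:
[-0.0001,0.0001,0.0022,0.02] [-0.0001,0.0001,0.0022,0.02] [-0.0001,0.0001,0.0022,0.02] [-0.0001,0.0001,0.0022,0.02] [-0.0001,0.0001,0.0022,0.02] [-0.0001,0.0001,0.0022,0.02] [-0.0001,0.0001,0.0022,0.02] [-0.0001,0.0001,0.0022,0.02]
```

The tip is 4.5 mm below the mouth with no force, so it is in the slot. On down to the collar.

Request:
send_rows(increments=[[[0, 0.0001, 0.002, 0], [0, 0.0001, 0.003, 0], [0, 0.0001, 0.003, 0], [0, 0.0001, 0.003, 0], [0, 0.0001, 0.002, 0], [0, 0.0001, 0.002, 0], [0, 0, 0.002, 0], [0, 0, 0.001, 0]]])

```text
clock: 29.55
eef_pos: [0.5202, -0.3358, 0.062]
tool_rot: [0.745, 0.667, -0.008, -0.022]
ft_force: [-1.5, 0.8, 8.9]
grip_width: 0.009
```

```bash
python3 key.py .5181 -.3355 .036 -6.5 4
```

```text
key origin [ 0.5189 -0.3353  0.0361] tip [ 0.5184 -0.3353  0.0141] yaw -6.30 axis bay deg [1.06 0.18]
t29.55 pos [ 0.5202 -0.3358  0.062 ] yaw 83.67 tilt(bay x,y deg) [-2.52  0.95] F [-1.5  0.8  8.9] T [0.4  0.54 0.05] w 0.0090 q [-0.57  0.63  0.13  1.11 -0.   -0.46]
world d [-0.0003 -0.0002 -0.0001] dyaw -0.20 ; rows x4:
[-0.0001,-0.0001,0.0000,0.05] [-0.0001,-0.0001,0.0000,0.05] [-0.0001,-0.0001,0.0000,0.05] [-0.0001,-0.0001,0.0000,0.05]
```

It is seated, at 36.1 mm with 9 N. I open half-way, then rise.

Request:
send_rows(increments=[[[0, 0, 0, 0], [0, 0, 0, 0], [0, 0, 0, 0], [0, 0, 0, 0], [0, 0, 0, 0], [0, 0, 0, 0], [0, 0, 0, 0], [0, 0, 0, 0]]], hand=0)

```text
clock: 30.35
eef_pos: [0.5205, -0.336, 0.062]
tool_rot: [0.745, 0.667, -0.008, -0.022]
ft_force: [-0.3, 0.0, -0.4]
grip_width: 0.0429
```

Request:
send_rows(increments=[[[0, 0, -0.004, 0], [0, 0, -0.01, 0], [0, 0, -0.015, 0], [0, 0, -0.018, 0], [0, 0, -0.018, 0], [0, 0, -0.015, 0], [0, 0, 0, 0], [0, 0, 0, 0]]])

```text
clock: 31.15
eef_pos: [0.5245, -0.3381, 0.1493]
tool_rot: [0.745, 0.667, -0.007, -0.02]
ft_force: [0.1, 0.4, -0.4]
grip_width: 0.043
```

Request:
send_rows(increments=[[[0, 0.02, -0.01, 0], [0, 0.025, 0, 0], [0, 0.025, 0, 0], [0, 0.015, 0, 0], [0, 0, 0, 0], [0, 0, 0, 0], [0, 0, 0, 0], [0, 0, 0, 0]]])

```text
clock: 31.95
eef_pos: [0.6064, -0.3461, 0.1494]
tool_rot: [0.745, 0.666, -0.009, -0.026]
ft_force: [-1.1, -0.9, -0.8]
grip_width: 0.0427
```

```bash
python3 plan.py .5 .0 .3 80 8|head -2
python3 - <<'E'
from h import *
c=snap("wrist","w21");c=snap("top","t21");crop(c,210,110,340,260,4,"c22.png")
c=snap("scene","s21");crop(c,110,250,250,380,5,"c23.png")
E
```

```text
t31.95 pos [ 0.6064 -0.3461  0.1494] yaw 83.57 tilt(bay x,y deg) [-3.02  1.12] F [-1.1 -0.9 -0.8] T [-0.01 -0.05 -0.02] w 0.0427 q [-0.52  0.74  0.57  1.45 -0.   -0.41]
world d [-0.1064  0.3461  0.1506] dyaw -3.57 ; rows x8:
```

View pics/w21.png

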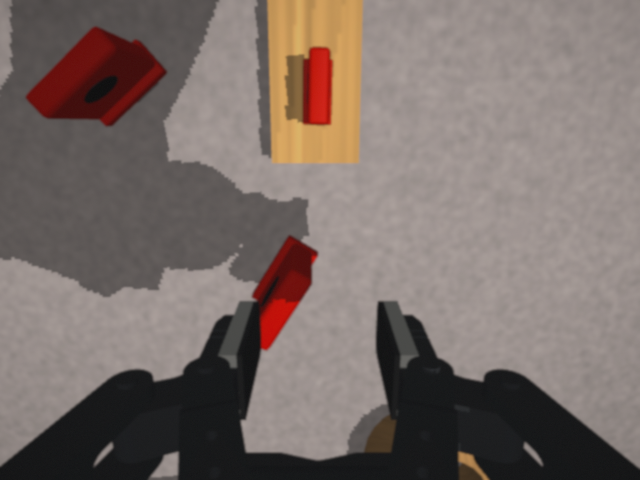

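View pics/c22.png

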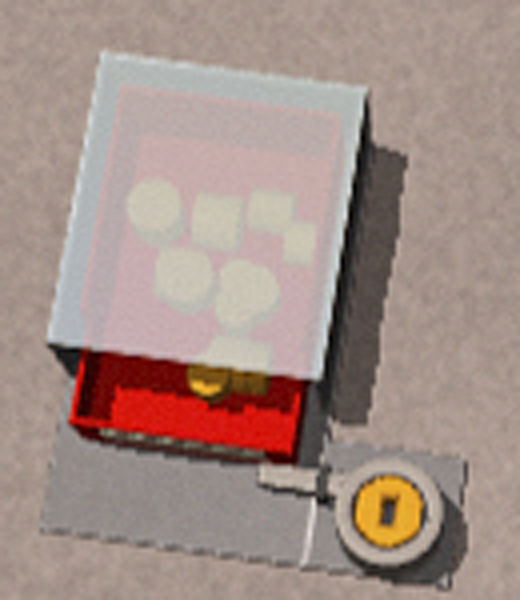

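View pics/c23.png

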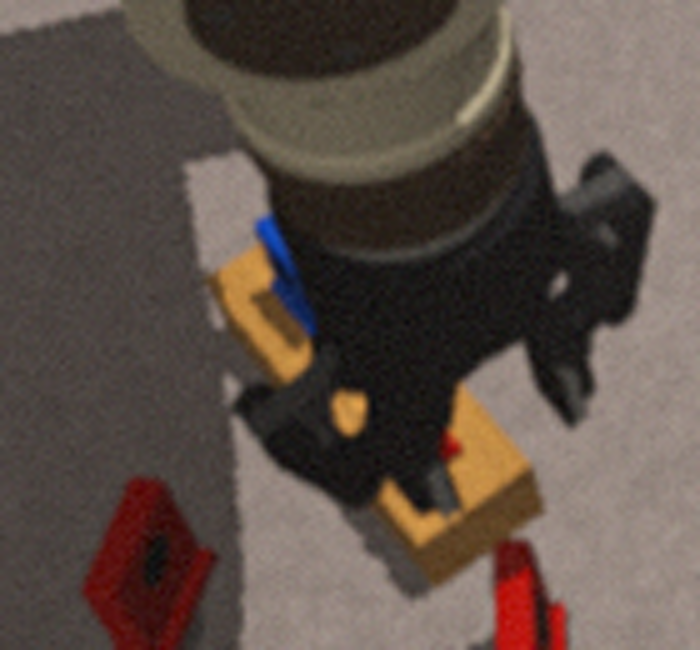

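The red key stands in its slot, and the bolt shows across the bin's front at crop (290,478). I clear the arm and check the plug angle and key height.

Request:
send_rows(increments=[[[0, 0, -0.02, 0], [0, 0, -0.03, 0], [0.03, 0, -0.02, 0], [0.04, -0.02, 0, 0], [0.04, -0.03, 0, 0], [0.04, -0.03, 0, 0], [0.03, -0.02, 0, 0], [0, 0, 0, 0]]])

```text
clock: 32.9
eef_pos: [0.5269, -0.1545, 0.2318]
tool_rot: [0.747, 0.664, -0.008, -0.025]
ft_force: [-0.0, -0.7, 0.5]
grip_width: 0.0425
```

Run:
```python
from h import *
c=snap("wrist","w22");t=snap("top","t22");s=snap("scene","s22")
crop(t,440,180,550,320,4,"c24.png");crop(s,110,280,250,410,5,"c25.png")
for n in("top0","t21"):
    im=load(n)["image"];g=cv2.cvtColor(im,cv2.COLOR_RGB2HSV)
    sub=cv2.resize(np.ascontiguousarray(im[226:249,296:318]),None,fx=8,fy=8,interpolation=cv2.INTER_CUBIC)
    v=sub.max(2);d=np.zeros_like(v);d[40:145,40:135]=(v[40:145,40:135]<150)
    k=max(cv2.findContours(d,cv2.RETR_EXTERNAL,cv2.CHAIN_APPROX_NONE)[0],key=cv2.contourArea);print(n,cv2.minAreaRect(k))
a=load("top0")["image"].astype(int);b=load("t22")["image"].astype(int)
df=(np.abs(a-b).max(2)>60).astype(np.uint8);n,l,st,ce=cv2.connectedComponentsWithStats(df)
print([(st[i].tolist()) for i in range(1,n) if st[i,4]>25])
```

```text
top0 ((87.433349609375, 92.85225677490234), (31.548471450805664, 61.63636779785156), 10.713123321533203)
t21 ((87.29540252685547, 93.19349670410156), (31.00485610961914, 60.26375198364258), 9.727579116821289)
[[460, 59, 119, 132, 6961], [430, 67, 44, 93, 1238], [541, 141, 11, 33, 107], [314, 155, 139, 322, 6894], [468, 191, 28, 33, 496], [226, 197, 5, 16, 51], [223, 199, 65, 51, 1882], [450, 235, 30, 78, 2077], [503, 248, 34, 26, 487], [98, 426, 267, 54, 6674], [487, 467, 64, 13, 601], [0, 470, 48, 10, 249]]
```

View pics/t22.png

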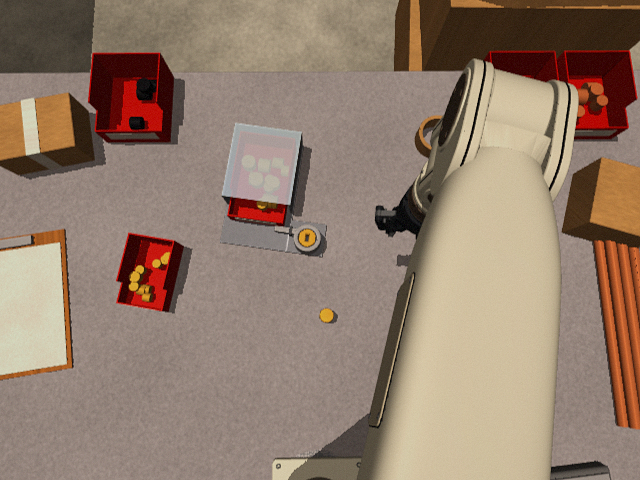

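View pics/s22.png

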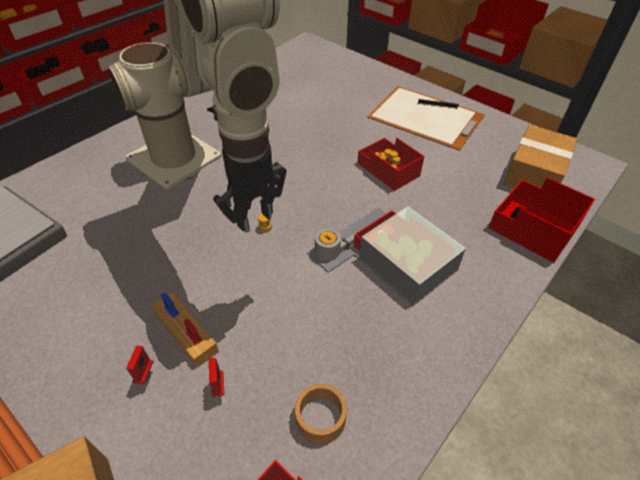

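The plug's keyway stands at 9.7° in the crop against 10.7° before, so it is home within measurement. Everything else is in place. Last, the key's seating height.

Run:
```python
from h import *
c=load("w21");s=load("s22");s0=load("scene0")
def blob(c,roi,vm,sm=150):
    hsv=cv2.cvtColor(c["image"],cv2.COLOR_RGB2HSV);m=cv2.inRange(hsv,(0,sm,vm),(6,255,255))|cv2.inRange(hsv,(174,sm,vm),(180,255,255))
    k=np.zeros_like(m);k[roi[1]:roi[3],roi[0]:roi[2]]=255;m&=k
    q=max(cv2.findContours(m,cv2.RETR_EXTERNAL,cv2.CHAIN_APPROX_NONE)[0],key=cv2.contourArea);return cv2.minAreaRect(q),cv2.boundingRect(q)
print("wrist",blob(c,(300,40,340,130),170))
for x in(s0,s):print("scene whole bow+collar",blob(x,(180,312,205,348),50))
w=blob(c,(300,40,340,130),170)[0][0]
print(onz(c,*w,.08))
a=cv2.resize(np.ascontiguousarray(s0["image"][290:370,145:225,::-1]),None,fx=5,fy=5,interpolation=cv2.INTER_CUBIC)
b=cv2.resize(np.ascontiguousarray(s["image"][290:370,145:225,::-1]),None,fx=5,fy=5,interpolation=cv2.INTER_CUBIC)
b=cv2.convertScaleAbs(b,alpha=1.6)
cv2.imwrite("pics/c26.png",np.hstack([a,b]))
```

```text
wrist (((320.0, 86.0), (74.0, 20.0), 90.0), (310, 49, 21, 75))
scene whole bow+collar (((190.1470489501953, 330.9117431640625), (25.724788665771484, 9.603919982910156), 59.03623962402344), (183, 319, 18, 25))
scene whole bow+collar (((191.32000732421875, 331.260009765625), (25.60000228881836, 10.200000762939453), 53.13010025024414), (184, 319, 18, 25))
[ 0.51961732 -0.33337629  0.08      ]
```

View pics/c26.png

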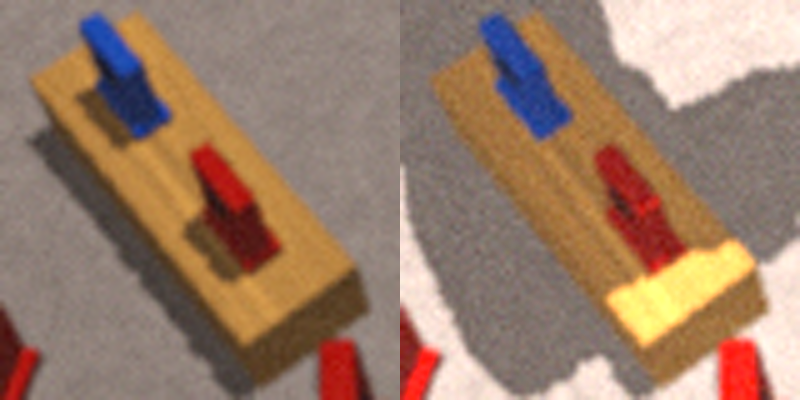

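```bash
python3 -c "
from workcell import order,bot
print(bot.get_obs()['clock']); print(order.job_done())"
```

```text
33.05
the job is handed in; nothing more can be done
None
```

I did the whole job in the order asked and handed it in at 33 s, with the arm clear of everything.

**What I did**
- I pushed the bin to its hard stop.
- I took the smallest red key from the rest and put it fully into the lock.
- I turned it anticlockwise to its stop (0.63 N m felt there) and the bolt came out across the bin's front.
- I turned it back to the home stop, drew it straight up and stood it in its own slot again.

**What the last checks showed**
- **Bolt and bin:** the pictures show the bolt across the bin's front panel, with the bin home.
- **Plug:** the keyway is within about 1° of where it started.
- **Key:** the collar was measured at 36.1 mm, resting on the rest with 9 N before I let go. The key is back to within about a pixel of its first place in the scene view. The wrist view put its bow about 2 mm further along the slot than at first, which is within the slot's play.
- **Blue key and the rest:** the blue key, coupling and small bin look unmoved. The arm hid part of the tape roll in the last top view, but the scene view shows it in its place.

**What did not go as planned**
- **Tool tilt:** pushing the bin tilted the tool by nearly 5°. I took most of that out by pressing the fingers lightly (about 12 N) against the fixed lock barrel. About 2.5° was left during the key work.
- **Home stop:** I overpressed it to 2.15 N m, which wound the fingers up, before backing off. I saw no lasting effect.

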